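# Stack a slatted jewellery riser and hold it in the glue press

### The arm

A 7-joint arm with a two-finger parallel gripper is mounted at the origin on the work surface. World frame = base frame: x ahead of the robot, y to its left, z up, the work surface at z = 0. Lengths are in mm, angles in rad, forces in N, time in s.
With the tool pointing down it reaches from about 350 to 900 mm from the base axis. Payload 8.1 kg.
Tool frame: the origin (TCP) lies midway between the tips of the shut fingers; the grasp point (between the pads) lies 19 mm behind it; x points along the fingers, z is the direction in which the jaws open and shut, and the axes are right-handed (so a half turn about x gives the same grasp; the last joint's range is limited). The gripper opens to 85 mm and grips with 20 to 120 N. Pads are 22 mm wide; open, the fingers measure 114 mm over their backs; the gripper's body (76 mm by 85 mm) begins 54 mm behind the grasp point. The pads swing forward as they close: fully open they stand 13 mm farther back than shut.
Start: joints at [-1.282, 0.434, 0.025, 1.573, -0.012, 1.134, -0.075], TCP at [238.685, 577.642, 231.323] pointing down, gripper open.
Joint ranges: [-2.62, 2.62], [-0.44, 2.09], [-1.27, 1.32], [0.08, 2.57], [-1.32, 4.46], [0.12, 2], [-2.74, 2.74]. Speed limits (rad/s): [2.22, 2.22, 3.01, 3.01, 3.14, 3.14, 3.14].

### API

Orientations are given as a unit quaternion [x, y, z, w].
In Python, from cell import arm gives the robot as it stands.
- The arm moves only by the shell command python3 -m pendant 'ROWS' [OPENING] [FORCE]. ROWS is JSON, one flat list of numbers, 6 for each row, row after row: the shift along the world's x, y, z in units of 0.12 m (1.0 is 0.12 m), then the turn, a rotation vector about the world's x, y, z in units of 1.5 rad (1.0 is 1.5 rad). In form: [dx, dy, dz, ax, ay, az, dx, dy, dz, ax, ay, az, ...]. A call has 1 to 12 rows; each row is the pose to reach, as a shift and turn from the pose measured when the call began; what a row does not reach only later rows make up. A row lasts 1/10 s, in which the tool goes at most 50 mm and 8.59 degrees, less where a joint would pass 70% of its speed; a pose out of reach is approached as far as the arm can. A call with a number of a shift or a turn outside -1 to 1 is refused whole. A call with a gripper value outside its range is refused whole. OPENING is the closure, from -1 (fully open) to 1 (shut), set as the call begins (- or left out, the last holds). The fingers move at their own pace and stop on an object; FORCE is the grip in N (left out, the last holds). Time passes only in rows, so rows that repeat a pose let the fingers close. It gives the time, the measured TCP pose, the force and the opening at its end, in the units of the state.
- arm.get_state(): the state, without advancing time (a new reading comes with each control period).
- arm.grab_frame(name): name is "scene" or "side" or "wrist"; returns a dict with "frame" (400x640x3 uint8, blue, green, red), "fovy" (degrees; the focal length in pixels is half the picture's height over the tangent of half this angle, whatever the lens; pixels are square), "cx", "cy" (the principal point, pixels), "origin" and "attitude" of the camera in the world. Camera axes: x right, y down, z forward; pixel columns grow to the right and rows downward; lengths in mm; the calibration is good to about 2 mm. The wrist camera is an equidistant fisheye: a pixel r from the principal point sees the ray r / f radians off the axis. A picture is of the moment at which its call begins. There is no depth.
- arm.job_done(): hands the job in, once; it reports no verdict.
Trained networks look in a picture, given as the dict that the camera call returned (one of the last four; its "shot" number tells which), for a name from the list of things; names that differ only in an ending like _2 or _b are one class to them, and where a whole thing is asked for, a point or a joint stands for the part that bears it (a point fixed in the world has none). Each returns a list of dicts, best first, with "p" (0 to 1); they miss things now and then, are a little off and sometimes report something else, mostly with a low value. They report only what shows in the picture. A call takes as long as a camera call. They do not tell look-alikes from the thing itself.
- arm.cut_out(picture, label): "pixels" (400x640 bool, what is visible of it) and "pixel" ([column, row] in pixels, amid what is visible of it).
The state is a dict: "time": time; "joints": joint angles; "qvel": joint speeds; "joint_torque": joint torques, N m; "eef_pos": TCP position; "eef_rot": TCP orientation; "wrist_force": force on the tool from outside, world axes, zero at the start; "moment": the same for the moment, N m; "gripper_width": finger opening in mm.
Only numpy, scipy, OpenCV 4.12 (cv2) and the standard library are available. Lean on these libraries where they do the work, as an engineer would, in place of code of your own. Each camera call takes 0.05 s, during which the arm holds its last target.

### The job

Finish the slatted riser in the glue press: lay the two narrow 100 mm slats flat across the two fixed runners, flush with the runners' ends, then, with the handle still up, lay the wide slat crosswise on the middle of both. Then swing the spring-loaded handle bar down until the sprung pad bears on the stack and is pushed in half of its 14 mm travel (the arms are then level), never bottoming it, and finish while still holding it there. Leave the short offcut and everything else on the counter alone.

Things in the scene. Friction and masses are not known exactly. Their poses are not given: they have to be found in the camera images.
- press: glue press fixed to the counter. Origin: on the counter under the stack's centre; x points level from the open front to the hinge, z up. Aluminium bed 12 mm thick, x -65 to 170, y -90 to 90 mm. Fixed on it: two wooden runners along y at x = -41 and 41 mm, each 18 mm wide, 100 mm long (y -50 to 50), tops 26 mm above the counter. The space above is free while the yoke is up
- place_left (a point): where the centre of one narrow slat belongs: on the runners at x = 0, y = 41 mm, 33 mm above the counter (press frame); the slat lies along the press's x, outer edge flush with the runners' ends. Axes as the press's
- place_right (a point): where the centre of the other narrow slat belongs: x = 0, y = -41 mm, 33 mm above the counter, along the press's x. Axes as the press's
- place_top (a point): where the centre of the wide slat belongs: x = 0, y = 0, 47 mm above the counter, on both narrow slats, lying along the press's y. Axes as the press's
- hinge (a point): middle of the yoke's hinge axis, which runs along the press's y: press frame x = 150 mm, 85 mm above the counter, between two posts at y = -88 and 88 mm that reach 104 mm up
- yoke (a joint): angle (rad) of the U-shaped yoke: 0 with its arms level over the stack, growing as the handle rises; a spring holds it against its stop at 1.45, nearly upright; lower stop -0.15. The spring pushes up at the handle with about 4 N when level, 1 N when open. Arms 10 mm wide at y = -75 and 75 mm; between them only the bar and, 150 mm from the hinge, a 20 mm cross-piece with the pad
- handle (a point): middle of the handle bar: round steel, 16 mm diameter, 140 mm clear between the arms, along the press's y, 220 mm from the hinge. In the press frame it is at x = 150 - 220 cos(yoke), z = 85 + 220 sin(yoke) mm: 303 mm above the counter when open, 85 mm when level. It can be pinched from above all the way, fingers closing along the press's x, and turns between the pads
- pad (a joint): how far (m) the sprung pad is pushed into the yoke: 0 free, 0.014 bottomed. Rubber bar, 12 mm radius, 60 mm long, 150 mm from the hinge; free, its underside is 38 mm below the arms' midline. Spring 0.8 N/mm, 1.6 N preload. On the stack (top 54 mm up) it touches at yoke = 0.05; half in (0.007) when level, where the handle needs about 9 N. 1.5 mm at the handle is 1 mm here
- slat_a_center (a point): centre of a narrow plain wooden slat, 100 x 18 x 14 mm (its x, y, z), lying flat on the counter; the two narrow slats are interchangeable
- slat_b_center (a point): centre of the other narrow slat, the same 100 x 18 x 14 mm (its x, y, z), lying flat on the counter
- top_slat_center (a point): centre of the wide plain wooden slat, 100 x 36 x 14 mm (its x, y, z), lying flat on the counter
- offcut_center (a point): centre of a short offcut of the same wood, 60 x 18 x 14 mm (its x, y, z): not needed, leave it
- candle: white cube-shaped candle made of little balls, 67 mm wide, 66 mm high plus wick; origin under its centre; leave it
- bangle: jade-green bangle lying flat, 68 mm outside, 54 mm inside, 9 mm high; origin under its centre; leave it
- ring_box: closed dark fabric ring box, 55 x 55 x 49 mm high; origin under its centre; leave it
- glue: standing white glue bottle with a cap, 38 mm diameter, 105 mm high; origin under its centre; leave it
- tape: roll of clear tape lying flat, 64 mm diameter, 18 mm high; origin under its centre; leave it
- ring_cone: white ceramic ring cone standing up, 44 mm foot, 66 mm high; origin under its centre; leave it
Mind the look-alikes: they are no part of the job. What is shaped like the part that bears slat_b_center but pink or turquoise is not meant.

How it is judged:
By the outcome, as a careful person would: the job done as asked, in the order asked, and still so for the second after the job is handed in, while the arm keeps its last pose, push and grip.
It also fails if it takes over 72 s, if anything falls off the work surface, if the arm or the gripper's body presses on something with over 40 N, if the wrist force passes 120 N, or if a joint passes its speed limit or range.

## Working session

There is one attempt and no reset: what is moved stays moved. The work goes in short steps, Python scripts to look and compute and a shell command to move; the robot and the scene stay as the last step left them, time stands still between calls to the robot, and variables do not carry over. Pictures are saved under pics/ and viewed, and the job is handed in when it is done.

```bash
ls; mkdir -p pics
python3 - <<'E'
from cell import arm
import cv2
s=arm.get_state();print(s)
for n in("scene","side","wrist"):
    f=arm.grab_frame(n);cv2.imwrite(f"pics/{n}0.png",f["frame"]);print(n,f["fovy"],f["cx"],f["cy"],f["origin"],f["attitude"],f["shot"])
E
```

```text
pics
{'time': 0.0, 'joints': array([-1.28160877,  0.43522992,  0.02500902,  1.57409285, -0.01163462,
        1.13400425, -0.07506388]), 'qvel': array([ 0.00019656,  0.00040769, -0.00142405, -0.00100229, -0.00146456,
        0.00084808, -0.00051149]), 'joint_torque': array([ 5.15524971e-04, -6.70470715e+01,  1.02533128e+00, -3.16211379e+01,
        1.56187388e-02,  1.23261579e-02, -1.88122090e-05]), 'eef_pos': array([238.51899113, 577.14995198, 230.5237142 ]), 'eef_rot': array([-0.39344035,  0.58821466,  0.39274257,  0.58733421]), 'wrist_force': array([-0.15652593,  0.46146608, -0.60326402]), 'moment': array([ 0.01119876,  0.00992858, -0.01415887]), 'gripper_width': 85.51209796452117}
scene 55.73840460475559 315.171110803878 200.46680617694835 [931.87741725 549.8844872  903.32094159] [ 0.30575956  0.8892266  -0.32390748 -0.10426449] 1
side 48.06889420065994 320.2868855279647 195.88988807345345 [ 347.59018951 -911.11173332 1006.20647556] [ 0.92175608 -0.08062612  0.03688103 -0.37749828] 2
wrist 65.70646984690485 313.5560870365647 200.6458986681495 [164.61057387 606.93629519 373.98301725] [0.82069163 0.54937407 0.0870207  0.13069347] 3
```

View pics/scene0.png

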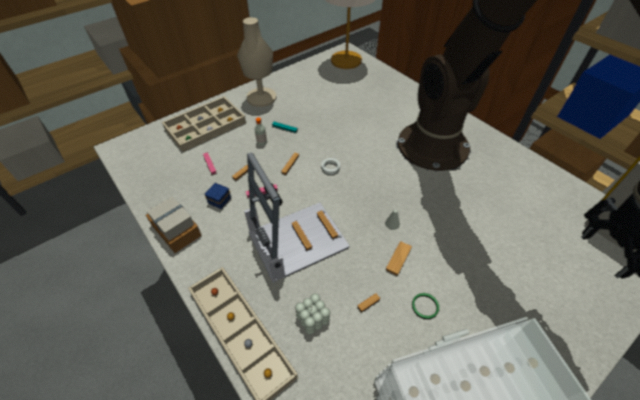

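View pics/side0.png

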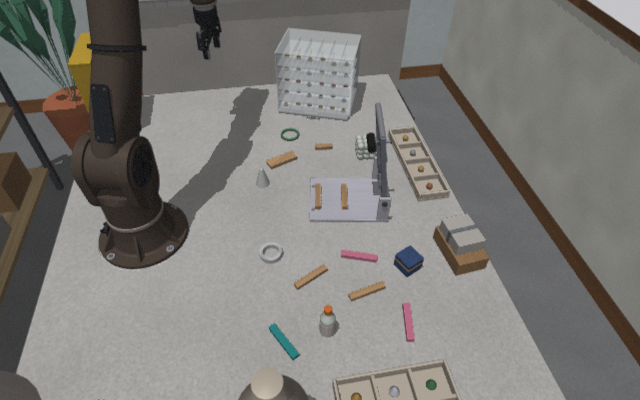

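View pics/wrist0.png

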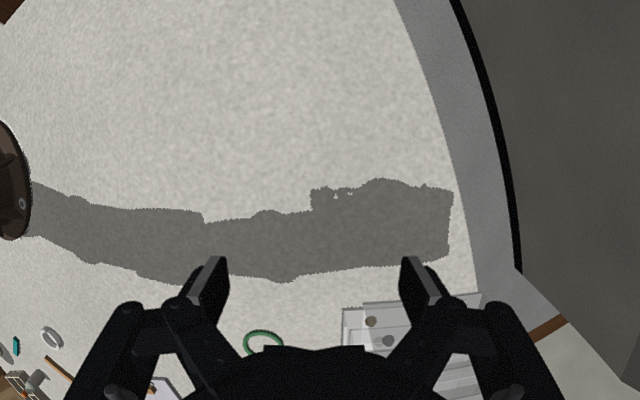

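```bash
cat > h.py <<'E'
import numpy as np, cv2
from scipy.spatial.transform import Rotation as R
from scipy.optimize import least_squares
from cell import arm
def cam(f):
    # returns project(P)->uv, back(uv,z)->P
    Rm=R.from_quat(f["attitude"]).as_matrix(); o=np.array(f["origin"]); F=200/np.tan(np.radians(f["fovy"])/2)
    fish=f.get("_name")=="wrist"
    def proj(P):
        c=(np.atleast_2d(P)-o)@Rm
        if fish:
            r=np.hypot(c[:,0],c[:,1]);k=F*np.arctan2(r,c[:,2])/np.maximum(r,1e-9)
        else: k=F/c[:,2]
        return np.c_[f["cx"]+k*c[:,0],f["cy"]+k*c[:,1]]
    def back(uv,z):
        d=(np.atleast_2d(uv)-[f["cx"],f["cy"]])/F
        if fish:
            r=np.hypot(d[:,0],d[:,1]);k=np.sin(r)/np.maximum(r,1e-9);v=np.c_[d*k[:,None],np.cos(r)]
        else: v=np.c_[d,np.ones(len(d))]
        w=v@Rm.T
        return o+w*((z-o[2])/w[:,2])[:,None]
    return proj,back
def grab(n,save=None):
    f=arm.grab_frame(n);f["_name"]=n
    if save:cv2.imwrite(f"pics/{save}.png",f["frame"])
    return f
def box(x,y,yaw,L,W,z0,z1):
    c,s=np.cos(yaw),np.sin(yaw)
    return np.array([[x+c*a*L/2-s*b*W/2,y+s*a*L/2+c*b*W/2,z] for a in(-1,1) for b in(-1,1) for z in(z0,z1)])
def mom(hull):
    m=cv2.moments(hull.astype(np.float32).reshape(-1,1,2));A=m["m00"]
    cx,cy=m["m10"]/A,m["m01"]/A
    return cx,cy,m["mu20"]/A,m["mu11"]/A,m["mu02"]/A
def mmask(M):
    m=cv2.moments(M.astype(np.uint8),True);A=m["m00"]
    return m["m10"]/A,m["m01"]/A,m["mu20"]/A,m["mu11"]/A,m["mu02"]/A
def fit(obs,L,W,z0=0,z1=14):
    """obs: list of (proj,back,mask)"""
    p,b,M=obs[0];c=mmask(M);P=b([c[:2]],7)[0]
    th=0.5*np.arctan2(2*c[3],c[2]-c[4]);d=np.array([np.cos(th),np.sin(th)])*5
    Q=b([np.array(c[:2])+d],7)[0]-P
    def res(v):
        r=[]
        for p,_,M in obs:
            m=mmask(M);h=mom(cv2.convexHull(p(box(*v,L,W,z0,z1)).astype(np.float32)))
            s=np.sqrt(m[2]+m[4])
            r+=[h[0]-m[0],h[1]-m[1]]+[(h[i]-m[i])/s for i in(2,3,4)]
        return np.array(r)
    s=least_squares(res,[P[0],P[1],np.arctan2(Q[1],Q[0])],x_scale=[10,10,.1])
    return s.x,np.sqrt(np.mean(s.fun**2))
E
python3 - <<'E'
from h import *
fs={n:grab(n) for n in("scene","side")}
for n,f in fs.items():
    p,b=cam(f)
    im=f["frame"].copy()
    for lab in("slat_b_center","top_slat_center","offcut_center","press","yoke","candle","bangle","ring_box","glue","tape","ring_cone"):
        for d in arm.cut_out(f,lab):
            P=b([d["pixel"]],7)[0]
            print(n,lab,round(d["p"],2),np.round(d["pixel"]),d["pixels"].sum(),np.round(P[:2]))
    np.save
    if n=="scene": c=im[90:320,180:460]; 
    else: c=im[90:370,230:470]
    cv2.imwrite(f"pics/{n}_crop.png",cv2.resize(c,None,fx=2.5 if n=="scene" else 2.1,fy=2.5 if n=="scene" else 2.1,interpolation=cv2.INTER_CUBIC))
E
```

```text
scene slat_b_center 0.72 [284. 231.] 6139 [624. -13.]
scene slat_b_center 0.71 [209. 163.] 142 [ 665. -399.]
scene slat_b_center 0.58 [283. 126.] 138 [ 356. -406.]
scene slat_b_center 0.55 [242. 173.] 125 [ 602. -288.]
scene slat_b_center 0.4 [264. 189.] 45 [ 583. -186.]
scene top_slat_center 0.64 [399. 258.] 466 [429. 256.]
scene top_slat_center 0.63 [284. 237.] 5965 [637.   3.]
scene top_slat_center 0.5 [368. 301.] 204 [583. 295.]
scene offcut_center 0.76 [367. 300.] 209 [582. 292.]
scene press 0.93 [285. 233.] 6096 [628.  -4.]
scene press 0.57 [314. 312.] 904 [706. 236.]
scene yoke 0.71 [263. 203.] 1872 [ 616. -139.]
scene candle 0.63 [314. 312.] 871 [706. 235.]
scene bangle 0.75 [433. 298.] 286 [447. 390.]
scene ring_box 0.79 [219. 195.] 505 [ 708. -250.]
scene ring_box 0.16 [264. 203.] 1902 [ 614. -139.]
scene glue 0.61 [262. 134.] 267 [ 442. -416.]
scene tape 0.63 [331. 161.] 212 [ 336. -152.]
scene tape 0.21 [287. 232.] 6165 [621.  -3.]
scene ring_cone 0.48 [394. 223.] 203 [356. 163.]
side slat_b_center 0.77 [281. 339.] 327 [ 353. -397.]
side slat_b_center 0.7 [369. 287.] 314 [ 594. -294.]
side slat_b_center 0.65 [362. 255.] 294 [ 602. -190.]
side slat_b_center 0.58 [405. 323.] 328 [ 655. -407.]
side top_slat_center 0.64 [361. 195.] 4443 [655.  38.]
side top_slat_center 0.6 [279. 158.] 290 [420. 258.]
side top_slat_center 0.36 [373. 142.] 208 [762. 292.]
side offcut_center 0.74 [290. 137.] 146 [473. 366.]
side press 0.93 [357. 194.] 4328 [642.  45.]
side yoke 0.64 [381. 141.] 1069 [790. 288.]
side candle 0.74 [362. 144.] 338 [718. 284.]
side bangle 0.64 [292. 139.] 74 [479. 354.]
side ring_box 0.86 [406. 260.] 596 [ 716. -227.]
side glue 0.97 [332. 320.] 406 [ 480. -370.]
side tape 0.87 [271. 246.] 283 [ 357. -115.]
side tape 0.23 [362. 195.] 4306 [658.  40.]
side ring_cone 0.67 [262. 179.] 169 [356. 165.]
```

View pics/scene_crop.png

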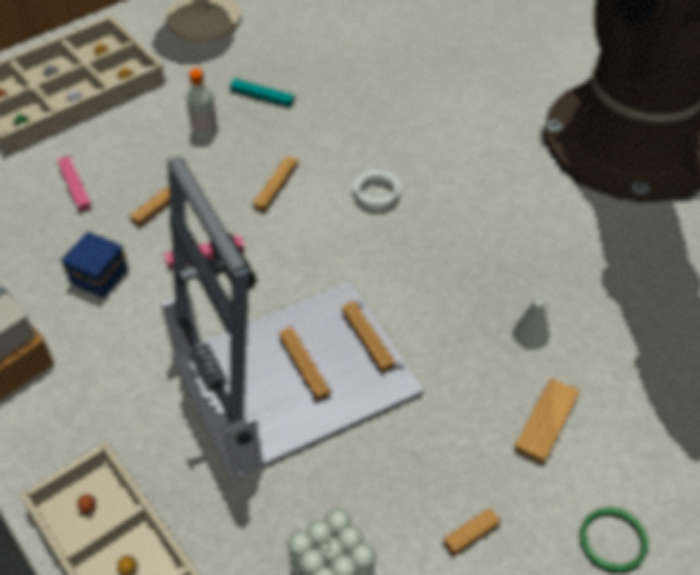

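View pics/side_crop.png

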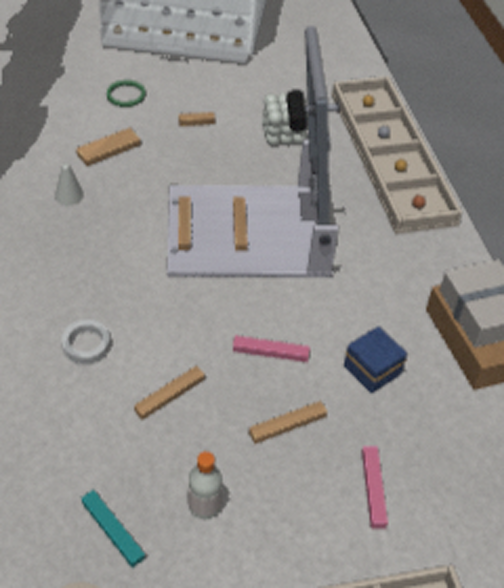

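Candidates in the side view: plain wood narrow slats at (311,276) and (367,291), which I choose. The others are pink at (359,256) and (408,321), turquoise at (283,340) and the short offcut at (323,146). The wide slat is at (282,159), and the runners are at about (318,195) and (345,195). Next I'll measure positions using colour masks in both views.

```bash
cat >> h.py <<'E'
def wood(f):
    h=cv2.cvtColor(f["frame"],cv2.COLOR_BGR2HSV)
    return ((h[...,0]>8)&(h[...,0]<24)&(h[...,1]>110)&(h[...,2]>80)).astype(np.uint8)
def comp(f,px,rad=8):
    n,l,st,ce=cv2.connectedComponentsWithStats(wood(f))
    best=min(range(1,n),key=lambda i:np.hypot(*(ce[i]-px)) if st[i,4]>25 else 1e9)
    return l==best, st[best], ce[best]
E
python3 - <<'E'
from h import *
fs={n:grab(n) for n in("scene","side")}
O={"A":((290,162),(311,276),100,18,0,14),"B":((244,171),(367,291),100,18,0,14),"T":((399,258),(282,159),100,36,0,14),"off":((368,302),(323,146),60,18,0,14),
"R-":((327,225),(318,195),100,18,12,26),"R+":((302,235),(345,195),100,18,12,26)}
for k,(a,b,L,W,z0,z1) in O.items():
    obs=[]
    for n,px in(("side",b),("scene",a)):
        M,st,ce=comp(fs[n],px);p,bk=cam(fs[n]);obs.append((p,bk,M));print(k,n,st,np.round(ce,1),end=" ")
    for o in(obs,obs[:1],obs[1:]):
        v,r=fit(o,L,W,z0,z1);print(np.round(v,3),round(r,2),end=" | ")
    print()
E
```

```text
A side [324 305   8  10  67] [327.5 309.6] A scene [282 153  16  21 113] [289.6 163.2] [ 479.916 -293.11     1.337] 12.72 | [ 478.053 -339.475    1.337] 15.88 | [ 452.363 -230.065   -2.663] 0.59 | 
B side [324 305   8  10  67] [327.5 309.6] B scene [233 166  15  13  81] [240.4 172.3] [ 483.736 -334.118    1.341] 15.35 | [ 478.053 -339.475    1.337] 15.88 | [ 604.238 -296.481   -2.897] 3.63 | 
T side [324 305   8  10  67] [327.5 309.6] T scene [387 242  24  32 392] [398.4 257.8] [ 475.711 -339.475    1.337] 55.33 | [ 475.711 -339.475    1.337] 16.0 | [428.816 253.765  -2.77 ] 0.54 | 
off side [400  65  40  14 302] [421.2  72.1] off scene [358 294  21  17 163] [368.1 302.3] [1.089195e+03 7.201800e+02 1.180000e-01] 136.08 | [1.089096e+03 7.198620e+02 1.180000e-01] 4.13 | [583.73  298.398   3.073] 0.52 | 
R- side [324 305   8  10  67] [327.5 309.6] R- scene [318 212  19  26 162] [326.9 224.5] [ 466.426 -338.37     1.337] 33.17 | [ 475.711 -339.475    1.337] 16.05 | [513.559  46.231   1.383] 1.06 | 
R+ side [324 305   8  10  67] [327.5 309.6] R+ scene [293 222  18  27 165] [301.4 235.3] [ 475.711 -339.475    1.337] 32.33 | [ 475.711 -339.475    1.337] 16.05 | [597.378  30.667   1.385] 1.02 |
```

```bash
sed -i 's/>110)/>75)/' h.py
python3 - <<'E'
from h import *
fs={n:grab(n) for n in("scene","side")}
h=cv2.cvtColor(fs["side"]["frame"],cv2.COLOR_BGR2HSV)
for p in((311,276),(367,291),(282,159),(318,195)):print(h[p[1],p[0]],h[p[1],p[0]+12])
O={"A":((290,162),(311,276),100,18,0,14),"B":((244,171),(367,291),100,18,0,14),"T":((399,258),(282,159),100,36,0,14),"off":((368,302),(323,146),60,18,0,14),
"R-":((327,225),(318,195),100,18,12,26),"R+":((302,235),(345,195),100,18,12,26)}
for k,(a,b,L,W,z0,z1) in O.items():
    obs=[]
    for n,px in(("side",b),("scene",a)):
        M,st,ce=comp(fs[n],px);p,bk=cam(fs[n]);obs.append((p,bk,M));print(k,n,st,np.round(ce,1),end=" ")
    for o in(obs,obs[:1],obs[1:]):
        v,r=fit(o,L,W,z0,z1);print(np.round(v,3),round(r,2),end=" | ")
    print()
E
```

```text
[ 15 103 168] [ 20   9 162]
[ 14 102 167] [ 22  19 147]
[ 14 104 160] [15 94 87]
[ 16 106 145] [127  13 172]
A side [294 265  33  24 263] [310.1 276.5] A scene [282 153  17  22 136] [289.7 162.8] [ 448.492 -234.663    0.483] 0.44 | [ 448.492 -234.663    0.483] 0.38 | [ 450.939 -231.496   -2.659] 0.45 | 
B side [349 282  36  19 280] [366.4 290.6] B scene [232 165  16  15  96] [240.1 172.1] [ 5.95652e+02 -3.02707e+02  2.28000e-01] 2.63 | [ 5.86001e+02 -3.02592e+02  2.30000e-01] 0.37 | [ 602.248 -298.512   -2.889] 3.15 | 
T side [267 151  30  18 259] [281.1 159.5] T scene [386 241  26  34 442] [398.4 257.6] [4.27853e+02 2.50443e+02 3.43000e-01] 0.47 | [4.27853e+02 2.50443e+02 3.43000e-01] 0.39 | [430.284 253.749  -2.765] 0.36 | 
off side [315 144  17   6  84] [323.2 146.3] off scene [358 294  22  18 191] [368.2 302.1] [ 5.82259e+02  2.97196e+02 -5.40000e-02] 0.34 | [ 5.81646e+02  2.95674e+02 -5.40000e-02] 0.28 | [583.145 298.315   3.068] 0.31 | 
R- side [315 184   6  25 129] [317.1 196.1] R- scene [317 211  21  27 192] [326.9 224.2] [518.468  57.514   1.396] 1.11 | [518.469  57.514   1.396] 1.1 | [512.876  45.086   1.388] 1.0 | 
R+ side [341 184   7  25 127] [343.9 196.2] R+ scene [292 221  20  28 195] [301.2 234.8] [600.788  42.78   -1.753] 1.21 | [600.788  42.78   -1.753] 1.08 | [597.461  28.986   1.388] 0.89 |
```

```bash
sed -i 's/x_scale=\[10,10,.1\])/x_scale=[10,10,.1],diff_step=[1e-3,1e-3,1e-2])/' h.py
python3 - <<'E'
from h import *
fs={n:grab(n) for n in("scene","side")}
O={"A":((290,162),(311,276),100,18,0,14),"B":((244,171),(367,291),100,18,0,14),"T":((399,258),(282,159),100,36,0,14),"off":((368,302),(323,146),60,18,0,14),
"R-":((327,225),(318,195),100,18,12,26),"R+":((302,235),(345,195),100,18,12,26)}
for k,(a,b,L,W,z0,z1) in O.items():
    obs=[]
    for n,px in(("side",b),("scene",a)):
        M,st,ce=comp(fs[n],px);p,bk=cam(fs[n]);obs.append((p,bk,M))
    print(k,end=" ")
    for o in(obs,obs[:1],obs[1:]):
        v,r=fit(o,L,W,z0,z1);print(np.round(v,3),round(r,2),end=" | ")
    print()
E
```

```text
A [ 449.325 -233.485    0.499] 0.39 | [ 449.221 -234.155    0.499] 0.35 | [ 449.833 -232.102   -2.647] 0.38 | 
B [ 5.92088e+02 -3.01974e+02  3.85000e-01] 2.4 | [ 5.86014e+02 -3.02439e+02  2.52000e-01] 0.35 | [ 602.283 -300.281   -2.622] 2.73 | 
T [4.28638e+02 2.52667e+02 3.89000e-01] 0.32 | [428.557 251.106   0.438] 0.28 | [428.782 253.168  -2.767] 0.27 | 
off [ 5.82394e+02  2.97876e+02 -6.80000e-02] 0.32 | [ 5.81604e+02  2.95772e+02 -1.36000e-01] 0.27 | [582.722 298.308   3.075] 0.3 | 
R- [517.387  49.069  -1.758] 0.46 | [516.665  47.593  -1.748] 0.44 | [518.102  49.987   1.384] 0.44 | 
R+ [598.23   33.486  -1.75 ] 0.47 | [598.045  33.215  -1.75 ] 0.38 | [598.398  33.653   1.393] 0.55 |
```

Run:
```python
from h import *
s=arm.get_state();m=R.from_quat(s["eef_rot"]).as_matrix()
print(s["time"],m.round(3),"jaw yaw",np.arctan2(m[1,2],m[0,2]))
f=grab("wrist");Rm=R.from_quat(f["attitude"]).as_matrix();print("cam in tool",m.T@(f["origin"]-s["eef_pos"]),(m.T@Rm).round(3))
```

```text
1.65 [[ 0.    -0.924  0.382]
 [ 0.     0.382  0.924]
 [-1.     0.     0.   ]] jaw yaw 1.1788843325413223
cam in tool [-143.37705852   79.65994791   -0.96338241] [[-0.001 -0.31   0.951]
 [ 0.001 -0.951 -0.31 ]
 [ 1.     0.001  0.001]]
```

```bash
python3 -m pendant '[0.26,-1,0,0,0,0.1,0.26,-1,0,0,0,0.1,0.26,-1,0,0,0,0.1]' -1 40; python3 -m pendant '[0.26,-1,0,0,0,0.1,0.26,-1,0,0,0,0.1,0.26,-1,0,0,0,0.1]'; python3 -c "
from h import *
print(arm.get_state()['joints'].round(3))"
```

```text
time: 2.0
eef_pos: [271.5, 453.5, 231.2]
eef_rot: [-0.436, 0.558, 0.435, 0.557]
wrist_force: [0.5, -0.4, 0.7]
gripper_width: 85.5
time: 2.3
eef_pos: [303.6, 329.7, 231.3]
eef_rot: [-0.476, 0.524, 0.474, 0.523]
wrist_force: [-0.3, 0.0, -0.3]
gripper_width: 85.1
[-9.690e-01  1.480e-01  2.400e-02  1.982e+00 -1.000e-03  1.014e+00
  5.290e-01]
```

```bash
for i in 1 ; do python3 -m pendant '[0.26,-1,0,0,0,0.08,0.26,-1,0,0,0,0.08,0.26,-1,0,0,0,0.08]' | head -2; done; python3 -m pendant '[0.26,-1,0,0,0,0.08,0.26,-1,0,0,0,0.08,0.26,-1,0,0,0,0.08]' | head -2;  python3 -m pendant '[0.26,-1,0,0,0,0.08,0.26,-1,0,0,0,0.08,0.26,-1,0,0,0,0.08]' | head -3;  python3 -m pendant '[0.26,-1,-0.2,0,0,0.08,0.26,-1,-0.2,0,0,0.08,0.26,-1,-0.2,0,0,0.08]'; python3 -c "
from h import *
s=arm.get_state();m=R.from_quat(s['eef_rot']).as_matrix()
print(s['joints'].round(3),'yaw',np.arctan2(m[1,2],m[0,2]))"
```

```text
time: 2.6
eef_pos: [335.2, 206.0, 231.4]
time: 2.9
eef_pos: [366.7, 82.7, 231.7]
time: 3.2
eef_pos: [398.2, -40.3, 232.2]
eef_rot: [0.562, -0.432, -0.558, -0.432]
time: 3.5
eef_pos: [429.8, -162.9, 208.3]
eef_rot: [0.587, -0.397, -0.583, -0.398]
wrist_force: [1.2, 0.8, 0.6]
gripper_width: 85.9
[-0.215  0.189  0.544  2.028 -0.12   0.948  2.338] yaw 1.9479815473953517
```

```bash
python3 -m pendant '[0.16,-0.59,-0.4,0,0,0.08,0.16,-0.59,-0.4,0,0,0.08,0.16,-0.59,-0.4,0,0,0.08]' ; python3 -c "
from h import *
s=arm.get_state();m=R.from_quat(s['eef_rot']).as_matrix()
print(s['joints'].round(3),'yaw',np.arctan2(m[1,2],m[0,2]),m.round(3))
f=grab('wrist','w1')
M,st,ce=comp(f,(320,300));print(st,ce);p,b=cam(f);print(b([ce],7))
v,r=fit([(p,b,M)],100,18);print(v,r)
"
```

```text
time: 3.8
eef_pos: [447.7, -238.6, 157.7]
eef_rot: [0.608, -0.364, -0.605, -0.362]
wrist_force: [-0.8, 0.1, -0.3]
gripper_width: 85.0
[-0.029  0.346  0.533  1.985 -0.225  0.864  2.687] yaw 2.0626831076426217 [[ 0.003 -0.881 -0.472]
 [-0.004 -0.472  0.881]
 [-1.    -0.    -0.005]]
[ 310  139   19   99 1787] [318.71628428 187.42697258]
[[ 447.62525146 -234.16754965    7.        ]]
[ 449.49168693 -233.26223939   -2.66067943] 0.5298388534135717
```

View pics/w1.png

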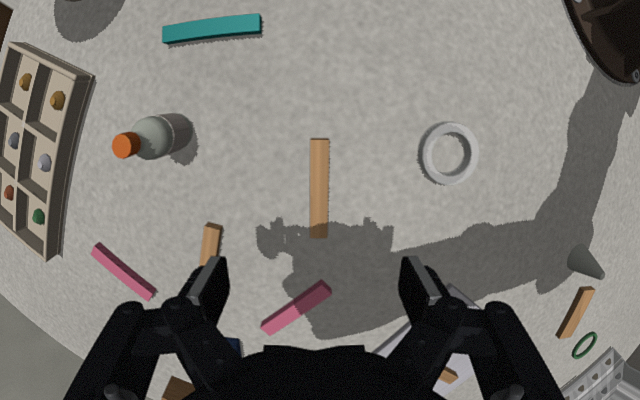

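```bash
python3 -m pendant '[0.014,0.043,-0.4,0,0,0,0.014,0.043,-0.8,0,0,0,0.014,0.043,-1,0,0,0,0.014,0.043,-1,0,0,0]' | head -3; python3 -c "
from h import *
s=arm.get_state();m=R.from_quat(s['eef_rot']).as_matrix()
print(s['joints'].round(3),'yaw',np.arctan2(m[1,2],m[0,2]))"
```

```text
time: 4.25
eef_pos: [447.9, -229.2, 36.6]
eef_rot: [-0.607, 0.363, 0.607, 0.362]
[ 0.125  0.516  0.325  2.085 -0.289  0.583  2.718] yaw 2.064223632320211
```

```bash
python3 -m pendant '[0.012,-0.034,-0.15,0,0,0,0.012,-0.034,-0.27,0,0,0,0.012,-0.034,-0.27,0,0,0,0.012,-0.034,-0.27,0,0,0]'; python3 -c "
from h import *
s=arm.get_state();m=R.from_quat(s['eef_rot']).as_matrix()
print(s['joints'].round(3),'yaw',np.arctan2(m[1,2],m[0,2]))"
```

```text
time: 4.65
eef_pos: [450.2, -233.2, 5.8]
eef_rot: [0.607, -0.363, -0.607, -0.362]
wrist_force: [0.7, -0.2, 1.2]
gripper_width: 85.4
[ 0.178  0.57   0.264  2.09  -0.289  0.514  2.72 ] yaw 2.064781567272431
```

```bash
python3 -m pendant '[-0.006,0,-0.015,0,0,0,-0.006,0,-0.015,0,0,0,-0.006,0,-0.015,0,0,0,-0.006,0,-0.015,0,0,0,-0.006,0,-0.015,0,0,0,-0.006,0,-0.015,0,0,0]' 1 40;python3 -m pendant '[0,0,0.2,0,0,0,0,0,0.5,0,0,0,0,0,0.8,0,0,0]'; python3 -c "
from h import *
s=arm.get_state();m=R.from_quat(s['eef_rot']).as_matrix()
print(s['joints'].round(3),'yaw',np.arctan2(m[1,2],m[0,2]))
f=grab('wrist','w2')"
```

```text
time: 5.25
eef_pos: [449.7, -233.2, 4.4]
eef_rot: [0.607, -0.363, -0.607, -0.363]
wrist_force: [-0.5, 1.1, 5.6]
gripper_width: 16.7
time: 5.55
eef_pos: [448.9, -233.1, 101.1]
eef_rot: [-0.607, 0.363, 0.607, 0.362]
wrist_force: [0.8, 0.1, -0.5]
gripper_width: 16.8
[ 0.107  0.412  0.35   2.031 -0.206  0.732  2.648] yaw 2.064258619351172
```

View pics/w2.png

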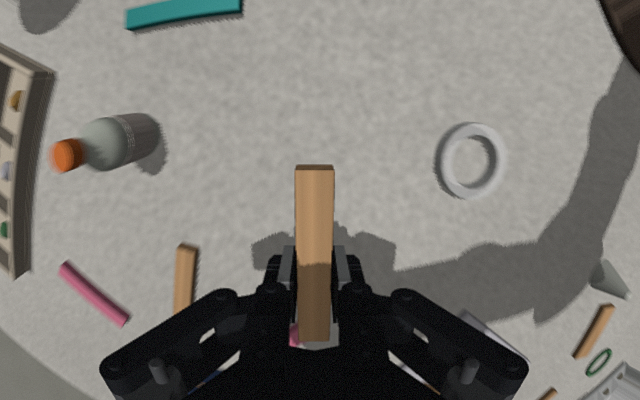

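```bash
cat >> h.py <<'E'
def st():
    s=arm.get_state();m=R.from_quat(s['eef_rot']).as_matrix()
    print(s['time'],s['eef_pos'].round(1),'jaw yaw',round(np.arctan2(m[1,2],m[0,2]),4),'down',m[:,0].round(4),'F',s['wrist_force'].round(1),'w',round(s['gripper_width'],1),'j',s['joints'].round(2));return s,m
def go(s,m,x,y,z,yaw):
    c=np.arctan2(m[1,2],m[0,2]);d=(yaw-c+np.pi)%(2*np.pi)-np.pi
    print('rows: ',np.round((np.array([x,y,z])-s['eef_pos'])/120,3),'turn z',round(d/1.5,4),' level corr',np.round(np.cross(m[:,0],[0,0,-1])/1.5,4))
E
python3 - <<'E'
from h import *
s,m=st();f=grab('wrist');p,b=cam(f)
for uv,z in(((315,171),110.7),((315,166),96.7),((315,340),110.7),((295,250),110.7),((335,250),110.7)):
    print(uv,(m.T@(b([uv],z)[0]-s['eef_pos'])).round(1))
O=np.array([557.8,41.3]);a=-.187;X=np.array([np.cos(a),np.sin(a)]);Y=np.array([-X[1],X[0]])
for n,y in(("L",41),("R",-41)):print(n,O+y*Y)
t=O-41*Y;go(s,m,t[0],t[1],100,a+np.pi/2)
t=O+41*Y;go(s,m,t[0],t[1],100,a+np.pi/2)
E
```

```text
5.6 [ 451.6 -234.7  106.4] jaw yaw 2.0636 down [ 0.006  -0.0025 -1.    ] F [ 1.7 -1.   4.6] w 16.8 j [ 0.11  0.4   0.35  2.03 -0.2   0.74  2.65]
(315, 171) [-4.6 49.3  0.2]
(315, 166) [ 9.5 48.7  0.3]
(315, 340) [ -4.1 -53.5   0.5]
(295, 250) [-4.3  8.8 -9.7]
(335, 250) [-4.4  8.8 10.4]
L [565.42239351  81.58522207]
R [550.17760649   1.01477793]
rows:  [ 0.822  1.964 -0.053] turn z -0.4532  level corr [0.0017 0.004  0.    ]
rows:  [ 0.949  2.635 -0.053] turn z -0.4532  level corr [0.0017 0.004  0.    ]
```

```bash
python3 -m pendant '[0.2,0.5,0.05,0,0,-0.1,0.41,0.98,0.05,0,0,-0.2,0.41,0.98,0.05,0,0,-0.225]' |head -3; python3 -m pendant '[0.2,0.5,0,0,0,-0.1,0.41,0.98,0,0,0,-0.2,0.41,0.98,0,0,0,-0.225,0.41,0.98,0,0,0,-0.225,0.41,0.98,0,0,0,-0.225]' |head -3
python3 - <<'E'
from h import *
f=grab('wrist','w3');s,m=st()
E
```

```text
time: 5.95
eef_pos: [502.0, -113.9, 110.1]
eef_rot: [0.539, -0.46, -0.534, -0.461]
time: 6.45
eef_pos: [550.9, 4.3, 109.4]
eef_rot: [-0.455, 0.544, 0.45, 0.543]
6.5 [550.6   3.  109.6] jaw yaw 1.3857 down [ 0.003  -0.0065 -1.    ] F [-0.5 -0.5  0. ] w 16.9 j [-0.48  0.48  0.52  1.93 -0.31  0.81  1.59]
```

View pics/w3.png

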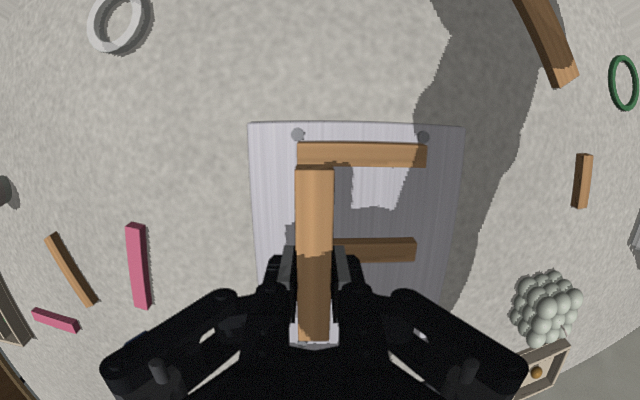

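Run:
```python
import cv2
im=cv2.imread('pics/w3.png')
cv2.imwrite('pics/w3c.png',cv2.resize(im[110:270,240:480],None,fx=3.3,fy=3.3,interpolation=cv2.INTER_CUBIC))
```

```text
(no output)
```

View pics/w3c.png

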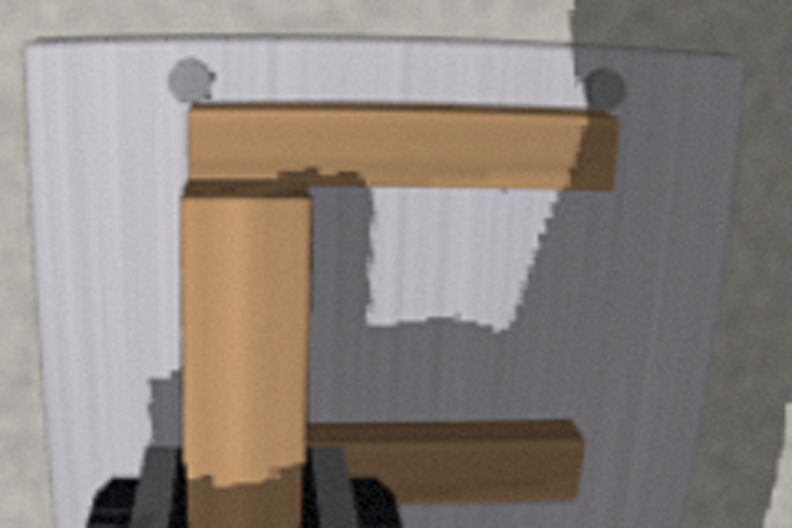

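Run:
```python
from h import *
f=grab('wrist');p,b=cam(f);s,m=st()
D=[((28,47),(-65,-90,12)),((742,58),(-65,90,12)),((190,108),(-50,-50,26)),((613,117),(-50,50,26)),((613,190),(-32,50,26)),((582,438),(32,50,26)),((578,498),(50,50,26))]
uv=np.array([[240+u/3.3,110+v/3.3] for (u,v),_ in D]);P=np.array([q for _,q in D],float)
def W(v,P=P):
    c,s=np.cos(v[2]),np.sin(v[2]);return np.c_[v[0]+c*P[:,0]-s*P[:,1],v[1]+s*P[:,0]+c*P[:,1],P[:,2]]
r=least_squares(lambda v:(p(W(v))-uv).ravel(),[557.8,41.3,-.187],x_scale=[10,10,.1])
print(r.x,r.fun.reshape(-1,2).round(1))
```

```text
6.55 [550.5   2.4 109.8] jaw yaw 1.3842 down [ 0.0033 -0.0064 -1.    ] F [-0.4 -0.3  0.5] w 16.7 j [-0.48  0.48  0.52  1.93 -0.31  0.81  1.59]
[ 5.57273424e+02  3.88281835e+01 -1.79605902e-01] [[-2.1 -1. ]
 [ 1.2 -0.1]
 [-1.2  0.7]
 [ 1.7 -0.1]
 [ 0.   0.6]
 [ 1.2 -0.1]
 [-0.3  0.3]]
```

```bash
python3 -m pendant '[-0.017,-0.017,-0.3,0.004,0.002,0,-0.017,-0.017,-0.53,0.004,0.002,0,-0.017,-0.017,-0.53,0.004,0.002,0,-0.017,-0.017,-0.53,0.004,0.002,0]' |head -3
python3 - <<'E'
from h import *
f=grab('wrist','w4');s,m=st()
im=f['frame'];cv2.imwrite('pics/w4c.png',cv2.resize(im[80:280,230:470],None,fx=3,fy=3,interpolation=cv2.INTER_CUBIC))
E
```

```text
time: 6.95
eef_pos: [548.1, -1.1, 46.6]
eef_rot: [-0.451, 0.545, 0.451, 0.545]
7.0 [549.   -0.8  47.3] jaw yaw 1.3827 down [ 1.2e-03 -5.0e-04 -1.0e+00] F [-0.7 -0.6 -0.2] w 17.0 j [-0.42  0.57  0.46  1.98 -0.39  0.68  1.66]
```

View pics/w4c.png

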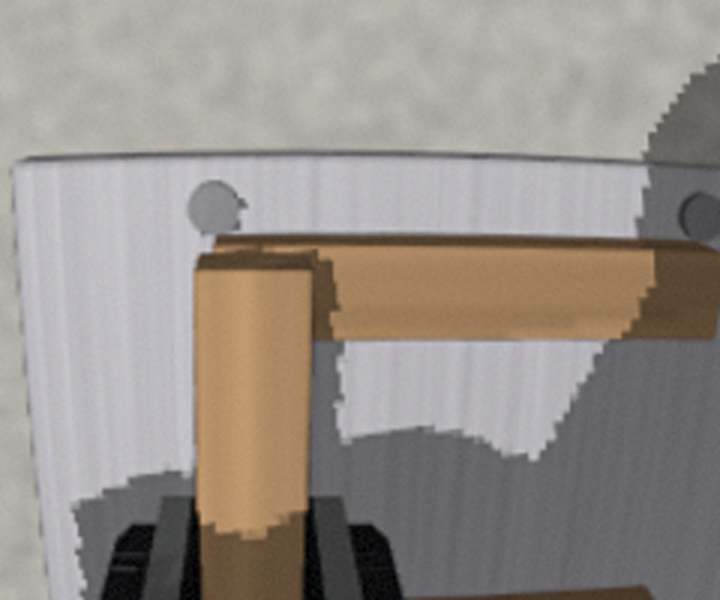

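Run:
```python
from h import *
f=grab('wrist');p,b=cam(f);s,m=st()
a=np.arctan2(m[1,2],m[0,2])-np.pi/2;X=np.array([np.cos(a),np.sin(a)]);Y=np.array([-X[1],X[0]])
def q(n,u,v,z):
    P=b([[230+u/3,80+v/3]],z)[0][:2]-s['eef_pos'][:2];print(n,(P@X).round(1),(P@Y).round(1))
sb=s['eef_pos'][2]-4.4
q('slat top near left',197,270,sb+14);q('slat top near right',311,270,sb+14)
q('slat bot near left',204,255,sb);q('slat bot near right',311,252,sb)
q('runner end front left(-50,-50)',214,247,26);q('runner front right edge mid',655,249,26)
q('runner back right',715,339,26);q('bed front left(-65,-90)',14,166,12)
```

```text
7.05 [ 5.494e+02 -5.000e-01  4.760e+01] jaw yaw 1.3831 down [ 2.1e-03 -4.0e-04 -1.0e+00] F [-0.4 -0.3  0.4] w 16.5 j [-0.42  0.57  0.46  1.98 -0.39  0.68  1.66]
slat top near left -50.9 -9.0
slat top near right -50.9 7.7
slat bot near left -50.3 -8.7
slat bot near right -50.8 8.6
runner end front left(-50,-50) -48.2 -7.8
runner front right edge mid -49.3 76.5
runner back right -31.3 92.6
bed front left(-65,-90) -62.2 -47.5
```

```bash
python3 -m pendant '[0.018,0.009,-0.05,0,0.001,0.004,0.018,0.009,-0.1,0,0.001,0.004,0.018,0.009,-0.14,0,0.001,0.004,0.018,0.009,-0.14,0,0.001,0.004,0.018,0.009,-0.14,0,0.001,0.004]'
python3 - <<'E'
from h import *
s,m=st()
E
```

```text
time: 7.55
eef_pos: [551.3, 0.7, 30.6]
eef_rot: [-0.453, 0.543, 0.452, 0.543]
wrist_force: [-0.1, 1.0, 0.0]
gripper_width: 16.7
7.55 [551.3   0.7  30.6] jaw yaw 1.3892 down [ 3.e-04 -4.e-04 -1.e+00] F [-0.1  1.   0. ] w 16.7 j [-0.41  0.6   0.44  1.98 -0.4   0.65  1.68]
```

```bash
python3 -m pendant '[0,0,-0.006,0,0,0,0,0,-0.006,0,0,0]' | tail -2;  python3 -m pendant '[0,0,0,0,0,0,0,0,0,0,0,0,0,0,0,0,0,0]' 0 | tail -2;python3 -m pendant '[0,0,0.2,0,0,0,0,0,0.5,0,0,0,0,0,0.75,0,0,0]'
python3 - <<'E'
from h import *
f=grab('wrist','w5');s,m=st()
im=f['frame'];cv2.imwrite('pics/w5c.png',cv2.resize(im[100:300,230:490],None,fx=3,fy=3,interpolation=cv2.INTER_CUBIC))
E
```

```text
wrist_force: [-2.6, -0.4, 9.3]
gripper_width: 16.7
wrist_force: [0.7, 0.4, 0.6]
gripper_width: 42.7
time: 8.35
eef_pos: [551.1, 0.5, 121.3]
eef_rot: [-0.453, 0.544, 0.452, 0.543]
wrist_force: [0.5, 0.9, -0.3]
gripper_width: 43.2
8.4 [5.537e+02 2.000e-01 1.257e+02] jaw yaw 1.3884 down [ 6.e-03  5.e-04 -1.e+00] F [ 2.1 -0.3  2.9] w 43.1 j [-0.48  0.46  0.53  1.91 -0.31  0.84  1.6 ]
```

View pics/w5c.png

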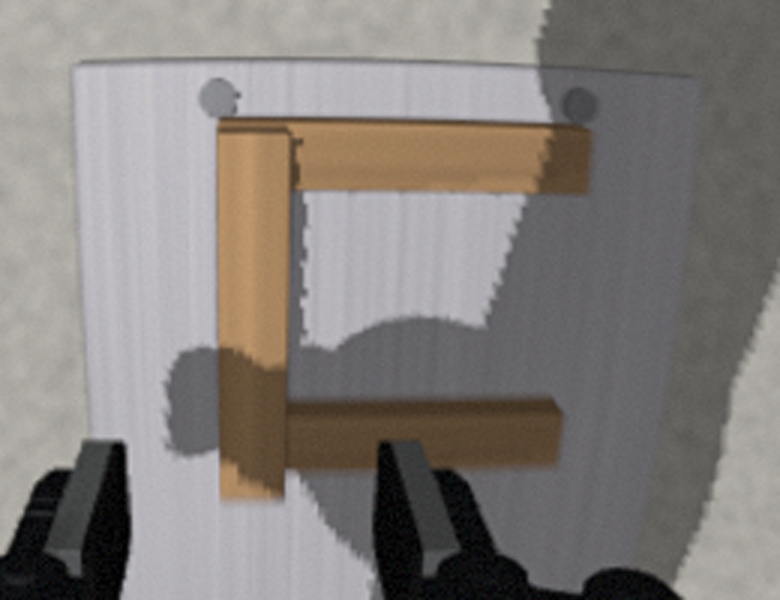

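Run:
```python
from h import *
f=grab('wrist');p,b=cam(f);s,m=st()
def g(u,v):return np.array([230+u/3,100+v/3])
D=[((74,66),(-65,-90,12)),((698,79),(-65,90,12)),((590,131),(-50,50,26)),((590,192),(-32,50,26)),((562,414),(32,50,26)),((558,466),(50,50,26))]
uv=np.array([g(*q) for q,_ in D]);P=np.array([q for _,q in D],float)
def W(v,P):
    c,s=np.cos(v[2]),np.sin(v[2]);return np.c_[v[0]+c*P[:,0]-s*P[:,1],v[1]+s*P[:,0]+c*P[:,1],P[:,2]]
r=least_squares(lambda v:(p(W(v,P))-uv).ravel(),[557.8,41.3,-.187],x_scale=[10,10,.1])
print(r.x,r.fun.reshape(-1,2).round(1))
S=[(219,130),(292,131),(285,497),(221,500)]
B=b(np.array([g(*q) for q in S]),40)[:,:2]-r.x[:2]
c,sn=np.cos(r.x[2]),np.sin(r.x[2]);print((B@np.array([[c,-sn],[sn,c]])).round(1))
```

```text
8.45 [5.538e+02 5.000e-01 1.238e+02] jaw yaw 1.3889 down [ 6.4e-03  6.0e-04 -1.0e+00] F [0.7 0.2 0.2] w 42.4 j [-0.48  0.47  0.53  1.91 -0.31  0.84  1.6 ]
[ 5.62672302e+02  4.19323437e+01 -1.77084962e-01] [[ 2.1  1. ]
 [-0.   0.9]
 [-0.1  0.4]
 [-1.7  1.3]
 [ 0.2 -2.5]
 [-1.  -2.2]]
[[-50.9 -50.8]
 [-50.6 -32.8]
 [ 52.2 -33.7]
 [ 53.1 -51.9]]
```

```bash
python3 -m pendant '[0.09,-0.5,0.2,0,0,0.05,0.09,-0.9,0.2,0,0,0.1,0.09,-0.9,0.2,0,0,0.1]' -1 |head -2; python3 -m pendant '[0.09,-0.5,0,0,0,0.05,0.09,-0.9,0,0,0,0.1,0.09,-0.9,0,0,0,0.1]' |head -2; python3 -m pendant '[0.09,-0.4,0,0,0,0.05,0.09,-0.72,0,0,0,0.09,0.09,-0.72,0,0,0,0.09,0.09,-0.72,0,0,0,0.09]' |head -2;python3 - <<'E'
from h import *
f=grab('wrist','w6');s,m=st()
P,b=cam(f);e=P([[586,-302.4,14]])[0];print(e)
M,_,ce=comp(f,e);print(_,ce)
v,r=fit([(P,b,M)],100,18);print(v,r)
x=v if abs(v[2])<1.5 else v+np.array([0,0,np.pi])
go(s,m,x[0],x[1],40,x[2]+np.pi/2)
E
```

```text
time: 8.75
eef_pos: [564.4, -114.1, 148.7]
time: 9.05
eef_pos: [573.7, -229.0, 148.4]
time: 9.45
eef_pos: [583.5, -316.6, 147.3]
9.5 [ 584.1 -314.8  147.3] jaw yaw 1.8138 down [ 0.0071 -0.0014 -1.    ] F [0.4 0.9 0.3] w 85.4 j [ 0.14  0.59  0.43  1.6  -0.28  1.01  2.47]
[328.79670348 195.48425859]
[ 319  141   22  102 1910] [329.22460733 190.82356021]
[ 585.73771475 -301.87916108   -2.91648031] 0.46049601229321924
rows:  [ 0.014  0.108 -0.894] turn z -0.0119  level corr [0.0009 0.0047 0.    ]
```

View pics/w6.png

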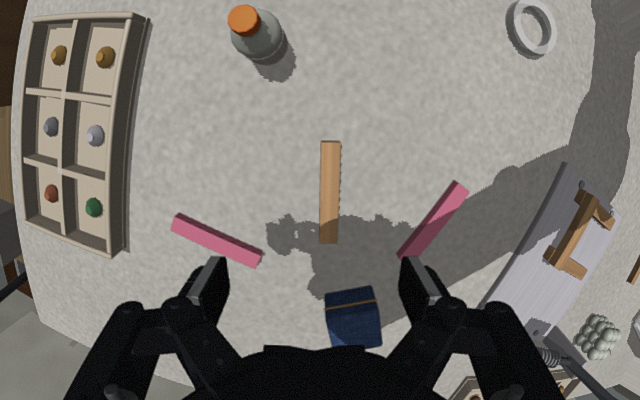

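```bash
python3 -m pendant '[0.014,0.107,-0.4,0.001,0.004,-0.006,0.014,0.107,-0.8,0.001,0.004,-0.006,0.014,0.107,-0.9,0.001,0.004,-0.006,0.014,0.107,-0.9,0.001,0.004,-0.006,0.014,0.107,-0.9,0.001,0.004,-0.006]' | head -2
python3 - <<'E'
from h import *
s,m=st();go(s,m,585.8,-302,4.4,1.806)
E
```

```text
time: 10.0
eef_pos: [586.8, -302.3, 41.1]
10.0 [ 586.8 -302.3   41.1] jaw yaw 1.805 down [ 0.0027 -0.001  -1.    ] F [-0.2 -0.8  0.3] w 85.6 j [ 0.15  0.71  0.38  1.69 -0.34  0.81  2.49]
rows:  [-0.008  0.002 -0.306] turn z 0.0006  level corr [0.0006 0.0018 0.    ]
```

```bash
python3 -m pendant '[-0.008,0.002,-0.15,0,0.002,0,-0.008,0.002,-0.306,0,0.002,0,-0.008,0.002,-0.306,0,0.002,0,-0.008,0.002,-0.306,0,0.002,0]'|head -2;python3 -m pendant '[0,0,0,0,0,0,0,0,0,0,0,0,0,0,0,0,0,0,0,0,0,0,0,0,0,0,0,0,0,0]' 1 40;python3 -m pendant '[0,0,0.2,0,0,0,0,0,0.5,0,0,0,0,0,0.8,0,0,0]'|tail -1
python3 - <<'E'
from h import *
f=grab('wrist','w7');s,m=st()
go(s,m,566.2,81.3,100,1.389)
E
```

```text
time: 10.4
eef_pos: [586.2, -302.4, 5.2]
time: 10.9
eef_pos: [586.5, -302.6, 5.6]
eef_rot: [0.556, -0.438, -0.554, -0.438]
wrist_force: [0.7, -0.2, 0.4]
gripper_width: 17.1
gripper_width: 16.6
11.25 [ 588.9 -304.4  109. ] jaw yaw 1.8043 down [ 0.0079 -0.0047 -1.    ] F [ 2.4 -2.   3.1] w 16.8 j [ 0.13  0.63  0.42  1.64 -0.3   0.93  2.46]
rows:  [-0.189  3.214 -0.075] turn z -0.2768  level corr [0.0031 0.0052 0.    ]
```

View pics/w7.png

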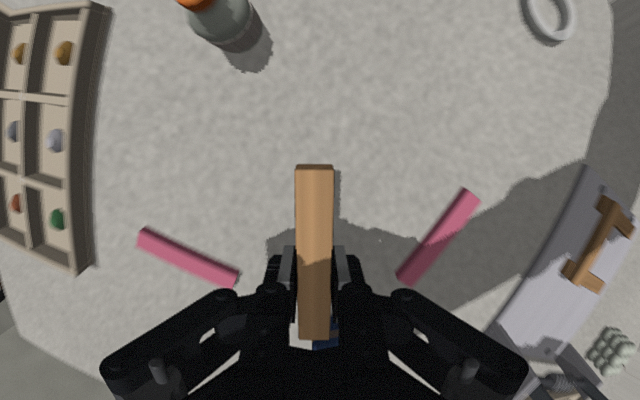

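```bash
python3 -m pendant '[-0.05,0.5,0.05,0,0,-0.05,-0.05,0.9,0.05,0,0,-0.1,-0.05,0.9,0.05,0,0,-0.1]'|head -2;python3 -m pendant '[-0.05,0.5,0,0,0,-0.05,-0.05,0.9,0,0,0,-0.1,-0.05,0.9,0,0,0,-0.1]'|head -2;python3 -m pendant '[-0.05,0.5,0,0,0,-0.05,-0.05,0.9,0,0,0,-0.07,-0.05,0.9,0,0,0,-0.07]'|head -2
python3 - <<'E'
from h import *
s,m=st()
go(s,m,566.2,81.3,60,1.389)
E
```

```text
time: 11.55
eef_pos: [584.0, -188.0, 114.7]
time: 11.85
eef_pos: [577.8, -73.3, 114.0]
time: 12.15
eef_pos: [571.3, 41.6, 113.4]
12.15 [571.3  41.6 113.4] jaw yaw 1.4169 down [ 0.0045  0.0037 -1.    ] F [ 0.   0.4 -0.2] w 16.9 j [-0.54  0.51  0.53  1.87 -0.34  0.84  1.59]
rows:  [-0.043  0.331 -0.445] turn z -0.0186  level corr [-0.0025  0.003   0.    ]
```

```bash
python3 -m pendant '[-0.043,0.331,-0.1,0,0,-0.0186,-0.043,0.331,-0.3,-0.002,0.003,-0.0186,-0.043,0.331,-0.48,-0.002,0.003,-0.0186,-0.043,0.331,-0.48,-0.002,0.003,-0.0186,-0.043,0.331,-0.48,-0.002,0.003,-0.0186]'|head -2
python3 - <<'E'
from h import *
f=grab('wrist','w8')
s,m=st()
im=f['frame'];cv2.imwrite('pics/w8c.png',cv2.resize(im[80:280,180:420],None,fx=3,fy=3,interpolation=cv2.INTER_CUBIC))
go(s,m,566.2,81.3,31,1.389)
E
```

```text
time: 12.65
eef_pos: [566.2, 80.6, 56.0]
12.7 [566.8  80.6  56.6] jaw yaw 1.3884 down [ 9.e-04  5.e-04 -1.e+00] F [-0.3 -0.2 -0.7] w 16.5 j [-0.58  0.59  0.49  1.91 -0.41  0.73  1.54]
rows:  [-0.005  0.006 -0.213] turn z 0.0004  level corr [-0.0003  0.0006  0.    ]
```

View pics/w8c.png

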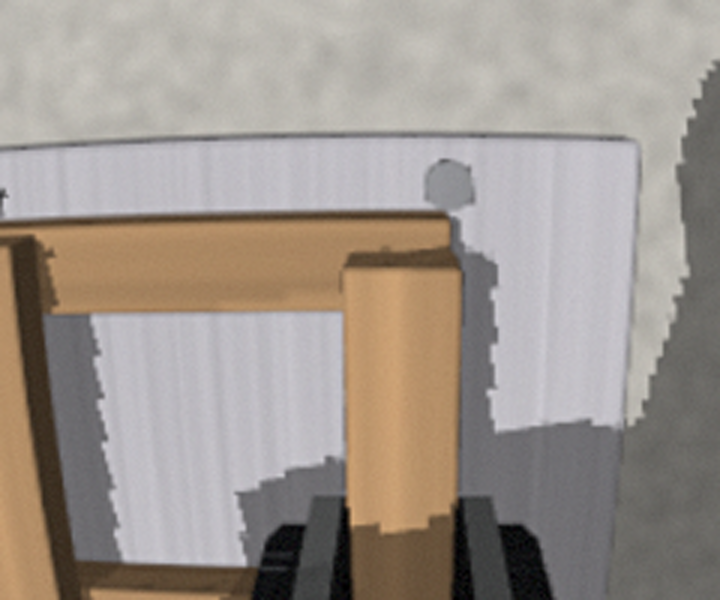

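Run:
```python
from h import *
f=grab('wrist');p,b=cam(f);s,m=st()
a=np.arctan2(m[1,2],m[0,2])-np.pi/2;X=np.array([np.cos(a),np.sin(a)]);Y=np.array([-X[1],X[0]])
def q(n,u,v,z):
    P=b([[180+u/3,80+v/3]],z)[0][:2]-s['eef_pos'][:2];print(n,(P@X).round(1),(P@Y).round(1))
sb=s['eef_pos'][2]-5.6
q('slat top near left',345,268,sb+14);q('slat top near right',461,268,sb+14)
q('slat bot near left',349,253,sb);q('slat bot near right',457,249,sb)
q('runner end front(-50,50)',450,218,26);q('bed front (-65,90)',637,143,12)
q('runner back (-32,x)',250,311,26);q('other slat top near',15,238,40)
q('runner front mid',150,221,26)
```

```text
12.75 [567.   80.7  56.9] jaw yaw 1.3883 down [ 1.6e-03  9.0e-04 -1.0e+00] F [-0.6 -0.3 -0.3] w 16.5 j [-0.58  0.59  0.49  1.91 -0.41  0.73  1.54]
slat top near left -50.8 -9.2
slat top near right -50.8 8.0
slat bot near left -50.2 -9.4
slat bot near right -50.9 8.2
runner end front(-50,50) -51.9 8.4
bed front (-65,90) -66.0 47.6
runner back (-32,x) -33.8 -30.3
other slat top near -51.9 -72.2
runner front mid -52.0 -49.4
```

```bash
python3 -m pendant '[-0.01,0.003,-0.07,0,0,0,-0.01,0.003,-0.14,0,0.001,0,-0.01,0.003,-0.2,0,0.001,0,-0.01,0.003,-0.213,0,0.001,0,-0.01,0.003,-0.213,0,0.001,0]'
python3 - <<'E'
from h import *
s,m=st()
E
```

```text
time: 13.25
eef_pos: [565.7, 81.1, 31.5]
eef_rot: [-0.452, 0.543, 0.453, 0.544]
wrist_force: [-3.8, -0.2, 10.1]
gripper_width: 16.9
13.25 [565.7  81.1  31.5] jaw yaw 1.3881 down [-3.0e-04  1.3e-03 -1.0e+00] F [-3.8 -0.2 10.1] w 16.9 j [-0.56  0.63  0.47  1.93 -0.43  0.69  1.56]
```

Slat B is in contact with the runners, with a 10 N reading. I'll release it, rise and look.

```bash
python3 -m pendant '[0,0,0,0,0,0,0,0,0,0,0,0,0,0,0,0,0,0]' 0 | tail -2;python3 -m pendant '[0,0,0.2,0,0,0,0,0,0.5,0,0,0,-0.1,-0.2,0.9,0,0,0,-0.15,-0.35,1,0,0,0]' |head -2
python3 - <<'E'
from h import *
f=grab('wrist','w9');s,m=st()
im=f['frame'];cv2.imwrite('pics/w9c.png',cv2.resize(im[100:300,190:450],None,fx=3,fy=3,interpolation=cv2.INTER_CUBIC))
fs={n:grab(n,n+'9') for n in("scene","side")}
c1=cv2.resize(fs['scene']['frame'][190:290,240:370],None,fx=5,fy=5,interpolation=cv2.INTER_CUBIC)
cv2.imwrite('pics/scene9c.png',c1)
E
```

```text
wrist_force: [0.3, -0.2, 0.5]
gripper_width: 42.7
time: 13.95
eef_pos: [548.8, 38.6, 154.4]
14.0 [548.3  34.  155.8] jaw yaw 1.3841 down [ 4.6e-03  6.0e-04 -1.0e+00] F [-0.4 -4.   1. ] w 42.8 j [-0.59  0.43  0.59  1.89 -0.3   0.91  1.53]
```

View pics/w9c.png

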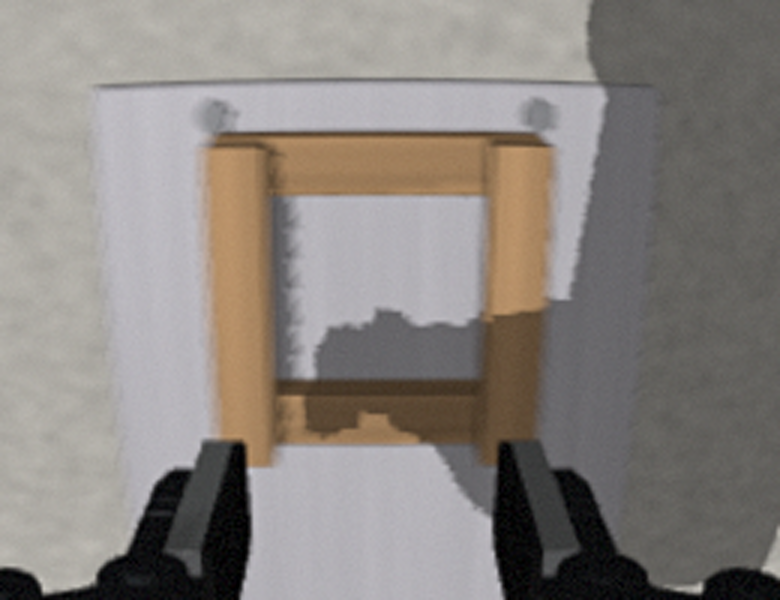

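View pics/scene9c.png

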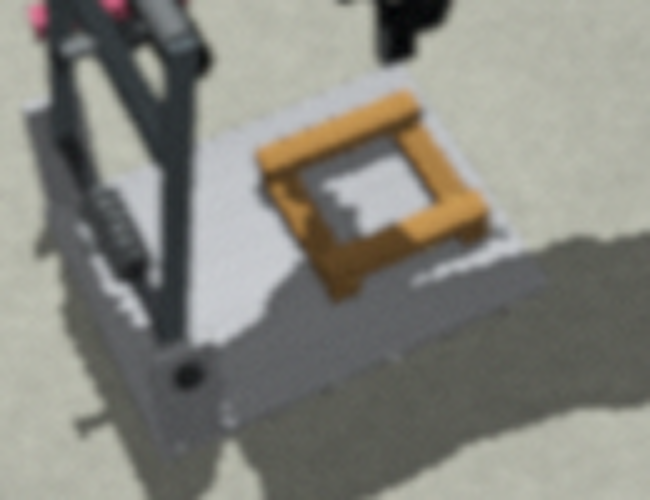

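```bash
python3 -m pendant '[-0.1,0.1,0,0,0,-0.1,-0.2,0.2,0,0,0,-0.2,-0.2,0.4,0,0,0,-0.3,-0.3,0.6,0,0,0,-0.4,-0.5,0.8,0,0,0,-0.5,-0.5,0.9,0,0,0,-0.6,-0.5,0.9,0,0,0,-0.7,-0.5,0.9,0,0,0,-0.8,-0.5,0.9,0,0,0,-0.87]' -1 |head -3; python3 -m pendant '[-0.1,0.1,0,0,0,-0.1,-0.2,0.2,0,0,0,-0.2,-0.2,0.4,0,0,0,-0.3,-0.3,0.6,0,0,0,-0.4,-0.5,0.8,0,0,0,-0.5,-0.5,0.9,0,0,0,-0.6,-0.5,0.9,0,0,0,-0.7,-0.5,0.9,0,0,0,-0.8,-0.5,0.9,0,0,0,-0.84]'|head -3
python3 - <<'E'
from h import *
f=grab('wrist','w10');s,m=st()
P,b=cam(f);e=P([[428.6,252.7,14]])[0];print(e)
M,_,ce=comp(f,e);print(_,ce)
v,r=fit([(P,b,M)],100,36);print(v,r)
v[2]=(v[2]+1.57)%np.pi-1.57;print(v)
go(s,m,v[0],v[1],40,v[2]-np.pi/2)
E
```

```text
time: 15.0
eef_pos: [487.4, 146.9, 151.3]
eef_rot: [-0.028, 0.706, 0.026, 0.707]
time: 15.9
eef_pos: [426.7, 255.8, 150.1]
eef_rot: [0.394, 0.586, -0.397, 0.586]
15.95 [426.7 255.6 150.1] jaw yaw -1.1889 down [-0.0027 -0.0037 -1.    ] F [-1.   0.2  0.8] w 85.5 j [-1.5   0.62  1.28  2.04 -0.7   1.03 -1.06]
[316.43216968 187.04575771]
[ 299  135   39  102 3790] [317.9944591  185.12902375]
[4.27203582e+02 2.50514228e+02 3.79800905e-01] 0.5150348217272602
[4.27203582e+02 2.50514228e+02 3.79800905e-01]
rows:  [ 0.004 -0.042 -0.917] turn z -0.0014  level corr [ 0.0025 -0.0018  0.    ]
```

View pics/w10.png

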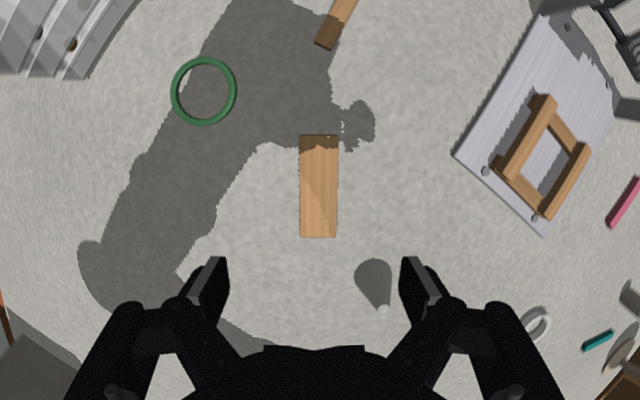

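```bash
python3 -m pendant '[0.007,-0.039,-0.4,0.002,-0.002,0,0.007,-0.039,-0.8,0.002,-0.002,0,0.007,-0.039,-0.92,0.002,-0.002,0,0.007,-0.039,-0.92,0.002,-0.002,0,0.007,-0.039,-0.92,0.002,-0.002,0]' | head -2
python3 - <<'E'
from h import *
s,m=st();go(s,m,427.5,251,4.6,-1.191)
E
```

```text
time: 16.45
eef_pos: [427.6, 250.9, 39.7]
16.45 [427.6 250.9  39.7] jaw yaw -1.1879 down [ 1.0e-04 -1.6e-03 -1.0e+00] F [0.8 0.  0.1] w 85.2 j [-1.34  0.74  1.06  2.13 -0.92  0.83 -0.89]
rows:  [-0.001  0.001 -0.292] turn z -0.002  level corr [0.0011 0.0001 0.    ]
```

```bash
python3 -m pendant '[0,0,-0.15,0.001,0,-0.002,0,0,-0.3,0.001,0,-0.002,0,0,-0.3,0.001,0,-0.002,0,0,-0.3,0.001,0,-0.002]'|head -2;python3 -m pendant '[0,0,0,0,0,0,0,0,0,0,0,0,0,0,0,0,0,0,0,0,0,0,0,0,0,0,0,0,0,0]' 1 40;python3 -m pendant '[0,0,0.2,0,0,0,0,0,0.5,0,0,0,0,0,0.8,0,0,0]'|tail -1
python3 - <<'E'
from h import *
f=grab('wrist','w11');s,m=st()
go(s,m,557.9,40.6,110,-.183)
E
```

```text
time: 16.85
eef_pos: [428.2, 251.2, 4.7]
time: 17.35
eef_pos: [428.4, 251.4, 5.3]
eef_rot: [0.397, 0.585, -0.396, 0.586]
wrist_force: [-2.9, 0.5, 8.7]
gripper_width: 34.6
gripper_width: 34.4
17.7 [430.7 251.3 107. ] jaw yaw -1.192 down [ 0.0051  0.0033 -1.    ] F [4.3 0.6 3.3] w 34.6 j [-1.43  0.66  1.19  2.08 -0.78  0.94 -0.99]
rows:  [ 1.06  -1.756  0.025] turn z 0.6726  level corr [-0.0022  0.0034  0.    ]
```

View pics/w11.png

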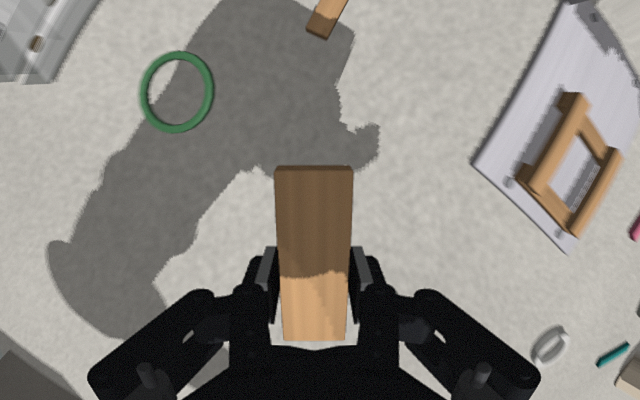

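```bash
python3 -m pendant '[0.25,-0.3,0.05,0,0,0.1,0.4,-0.6,0.05,0,0,0.2,0.53,-0.87,0.05,0,0,0.3,0.53,-0.87,0.05,0,0,0.336]' |head -2;python3 -m pendant '[0.25,-0.3,0,0,0,0.1,0.4,-0.6,0,0,0,0.2,0.52,-0.87,0,0,0,0.3,0.52,-0.87,0,0,0,0.336,0.52,-0.87,0,0,0,0.336]' |head -2
python3 - <<'E'
from h import *
f=grab('wrist','w12');s,m=st()
go(s,m,557.9,40.6,60,-.183)
E
```

```text
time: 18.1
eef_pos: [496.7, 141.1, 114.3]
time: 18.6
eef_pos: [559.3, 35.0, 114.5]
18.65 [558.8  36.5 114.2] jaw yaw -0.1887 down [ 0.003   0.0077 -1.    ] F [-0.2  0.2 -0.3] w 34.4 j [-0.72  0.57  0.82  1.92 -0.54  0.89  0.19]
rows:  [-0.008  0.034 -0.452] turn z 0.0038  level corr [-0.0051  0.002   0.    ]
```

View pics/w12.png

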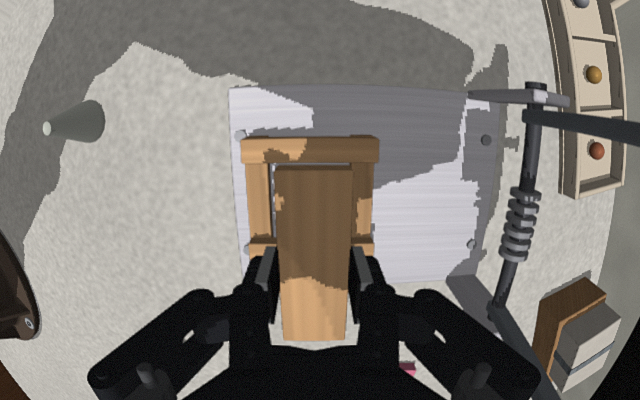

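```bash
python3 -m pendant '[-0.008,0.034,-0.2,-0.005,0.002,0.004,-0.008,0.034,-0.4,-0.005,0.002,0.004,-0.008,0.034,-0.45,-0.005,0.002,0.004,-0.008,0.034,-0.45,-0.005,0.002,0.004,-0.008,0.034,-0.45,-0.005,0.002,0.004]' |head -2
python3 - <<'E'
from h import *
f=grab('wrist','w13');s,m=st()
im=f['frame'];cv2.imwrite('pics/w13c.png',cv2.resize(im[90:290,200:440],None,fx=3,fy=3,interpolation=cv2.INTER_CUBIC))
E
```

```text
time: 19.15
eef_pos: [558.2, 40.9, 61.0]
19.2 [558.5  40.8  61.2] jaw yaw -0.1827 down [ 1.3e-03  2.0e-04 -1.0e+00] F [-0.6  0.1  0.5] w 34.6 j [-0.68  0.64  0.76  1.96 -0.61  0.79  0.24]
```

View pics/w13c.png

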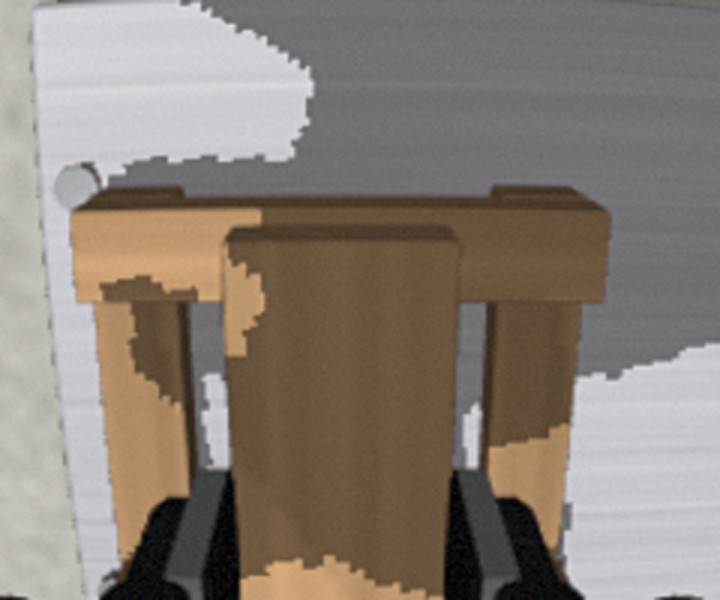

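Run:
```python
from h import *
f=grab('wrist');p,b=cam(f);s,m=st()
a=np.arctan2(m[1,2],m[0,2]);X=np.array([np.cos(a),np.sin(a)]);Y=np.array([-X[1],X[0]])
def q(n,u,v,z):
    P=b([[200+u/3,90+v/3]],z)[0][:2]-s['eef_pos'][:2];print(n,(P@X).round(1),(P@Y).round(1))
sb=s['eef_pos'][2]-5.3
q('T top near L',225,240,sb+14);q('T top near R',459,240,sb+14);q('T bot L',230,227,sb);q('T bot R',456,227,sb)
q('L outer l',72,210,40);q('L outer r',609,213,40);q('L inner l',77,299,40);q('L inner r',603,301,40)
q('L bot l',85,192,26)
```

```text
19.25 [558.6  40.7  61.2] jaw yaw -0.1829 down [ 1.5e-03  3.0e-04 -1.0e+00] F [-0.3  1.  -0.4] w 34.6 j [-0.68  0.64  0.76  1.96 -0.61  0.79  0.24]
T top near L -17.6 49.2
T top near R 17.2 49.2
T bot L -18.5 48.3
T bot R 18.5 48.3
L outer l -50.0 48.7
L outer r 49.2 48.2
L inner l -50.2 31.6
L inner r 49.3 31.3
L bot l -51.2 49.8
```

```bash
python3 -m pendant '[-0.004,0,-0.05,0,0.001,0,-0.004,0,-0.1,0,0.001,0,-0.004,0,-0.134,0,0.001,0,-0.004,0,-0.134,0,0.001,0,-0.004,0,-0.134,0,0.001,0]'
python3 - <<'E'
from h import *
s,m=st()
E
```

```text
time: 19.75
eef_pos: [558.0, 40.8, 45.4]
eef_rot: [0.065, 0.704, -0.064, 0.704]
wrist_force: [-2.8, 0.4, 7.7]
gripper_width: 34.9
19.75 [558.   40.8  45.4] jaw yaw -0.1831 down [-2.0e-04  1.1e-03 -1.0e+00] F [-2.8  0.4  7.7] w 34.9 j [-0.67  0.66  0.73  1.96 -0.64  0.76  0.26]
```

```bash
python3 -m pendant '[0,0,0,0,0,0,0,0,0,0,0,0,0,0,0,0,0,0]' -0.4 | tail -2;python3 -m pendant '[0,0,0.2,0,0,0,0,0,0.6,0,0,0,0,0,1,0,0,0,0,0,1,0,0,0]' -1 |head -2
python3 - <<'E'
from h import *
f=grab('wrist','w14');s,m=st()
fs={n:grab(n,n+'14') for n in("scene","side")}
c1=cv2.resize(fs['scene']['frame'][130:290,220:370],None,fx=4,fy=3.7,interpolation=cv2.INTER_CUBIC)
cv2.imwrite('pics/scene14c.png',c1)
E
```

```text
wrist_force: [0.2, -0.1, -0.8]
gripper_width: 59.8
time: 20.45
eef_pos: [561.3, 39.9, 170.6]
20.5 [559.9  40.6 167.9] jaw yaw -0.183 down [ 0.005   0.0022 -1.    ] F [-0.6  0.1  0.1] w 84.9 j [-0.78  0.5   0.89  1.86 -0.47  0.99  0.13]
```

View pics/w14.png

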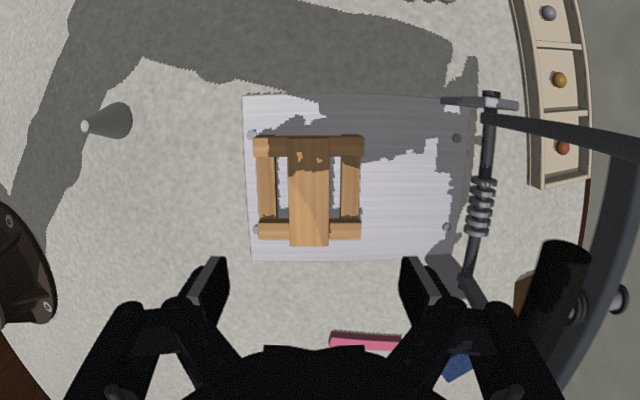

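View pics/scene14c.png

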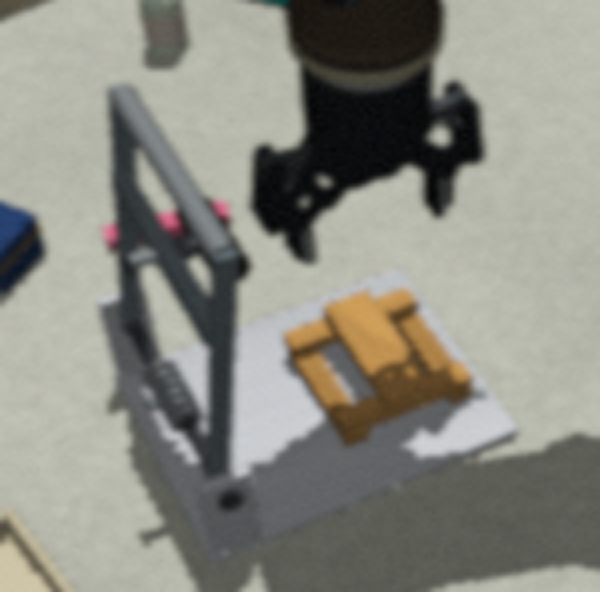

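View pics/side14.png

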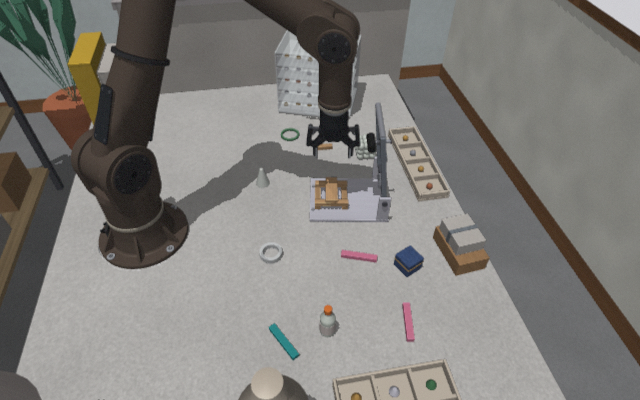

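```bash
python3 -m pendant '[-0.2,0.04,0.3,0,0,0,-0.2,0.04,0.75,0,0,0,-0.2,0.04,0.75,0,0,0]' |head -2;python3 -m pendant '[0,0,0.3,0,0,0,0,0,0.72,0,0,0,0,0,0.72,0,0,0]' |head -2
python3 - <<'E'
from h import *
f=grab('wrist','w15');s,m=st()
go(s,m,679.4,18.1,345,-.183)
fs={n:grab(n,n+'15') for n in("scene","side")}
a=-.183;X=np.array([np.cos(a),np.sin(a)]);Y=np.array([-X[1],X[0]]);O=np.array([558,40.6])
for n,g in list(fs.items())+[('wrist',f)]:
    p,b=cam(g);im=g['frame'].copy()
    for y in(-70,0,70):
        uv=p([[*(O+123.5*X+y*Y),303]])[0];print(n,y,uv.round(1));cv2.circle(im,tuple(int(round(t)) for t in uv),2,(0,0,255),-1)
    u=p([[*(O+123.5*X),303]])[0].astype(int)
    if n!='wrist':
        c=im[max(0,u[1]-70):u[1]+70,max(0,u[0]-90):u[0]+90];cv2.imwrite(f'pics/{n}15c.png',cv2.resize(c,None,fx=4,fy=4,interpolation=cv2.INTER_CUBIC))
    else: cv2.imwrite('pics/w15m.png',im)
E
```

```text
time: 20.9
eef_pos: [535.2, 45.5, 258.2]
time: 21.2
eef_pos: [537.4, 44.9, 348.7]
21.25 [536.3  45.5 346. ] jaw yaw -0.1827 down [ 0.0066  0.0029 -1.    ] F [-0.   0.2 -1.2] w 85.5 j [-0.96  0.29  1.04  1.66 -0.26  1.33 -0.06]
rows:  [ 1.193 -0.228 -0.008] turn z -0.0002  level corr [-0.0019  0.0044  0.    ]
scene -70 [250.1 155.1]
scene 0 [261.6 174.6]
scene 70 [274.1 196. ]
side -70 [382.4 137.1]
side 0 [380.  120.6]
side 70 [377.7 105.5]
wrist -70 [483.5 298.7]
wrist 0 [502.9 222.4]
wrist 70 [516.2 130.4]
```

View pics/scene15c.png

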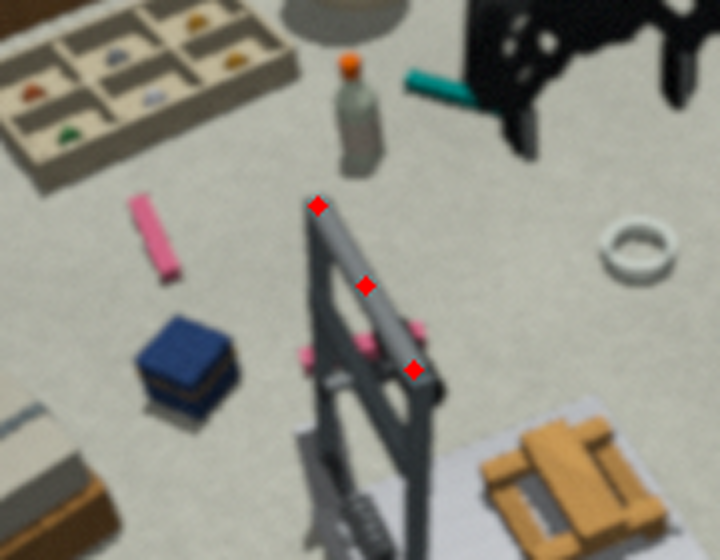

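View pics/side15c.png

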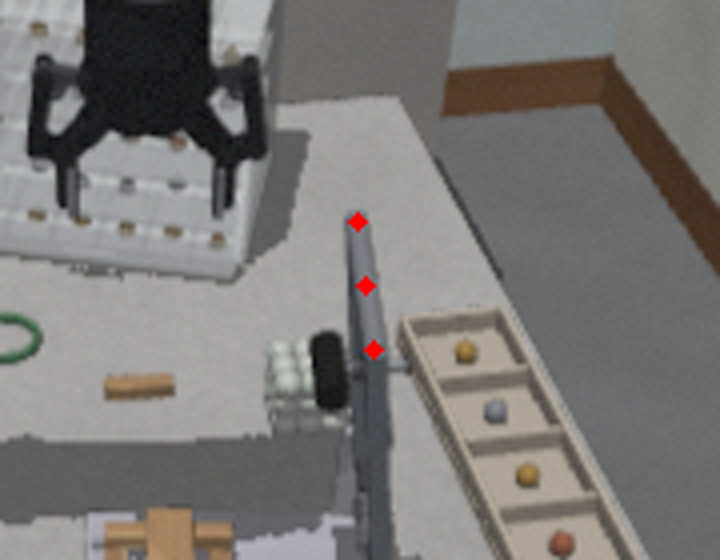

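View pics/w15m.png

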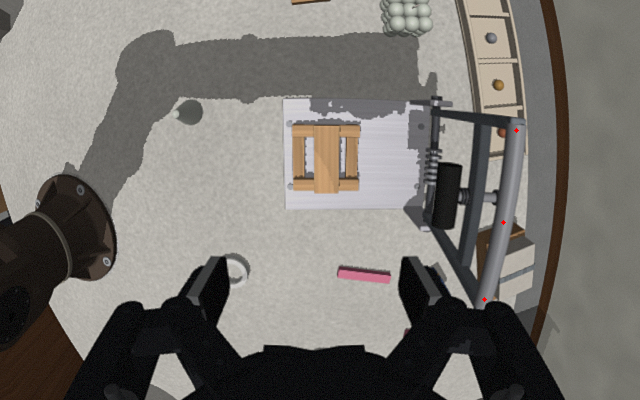

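```bash
python3 -m pendant '[0.3,-0.06,0,0,0,0,0.6,-0.12,0,0,0.004,0,0.6,-0.12,0,0,0.004,0]' |head -2;python3 -m pendant '[0.3,-0.06,0,0,0,0,0.59,-0.11,0,0,0.003,0,0.59,-0.11,0,0,0.003,0,0.59,-0.11,0,0,0.003,0]' |head -2
python3 - <<'E'
from h import *
f=grab('wrist','w16');s,m=st()
go(s,m,679.4,18.1,284,-.183)
E
```

```text
time: 21.65
eef_pos: [608.5, 30.9, 339.2]
time: 22.05
eef_pos: [678.8, 17.1, 336.6]
22.1 [678.5  17.3 337.6] jaw yaw -0.1847 down [-0.016  -0.0016 -0.9999] F [ 0.1 -0.4  0.5] w 84.9 j [-0.61  0.6   0.94  1.29 -0.47  1.5   0.09]
rows:  [ 0.008  0.006 -0.446] turn z 0.0011  level corr [ 0.001  -0.0106  0.    ]
```

View pics/w16.png

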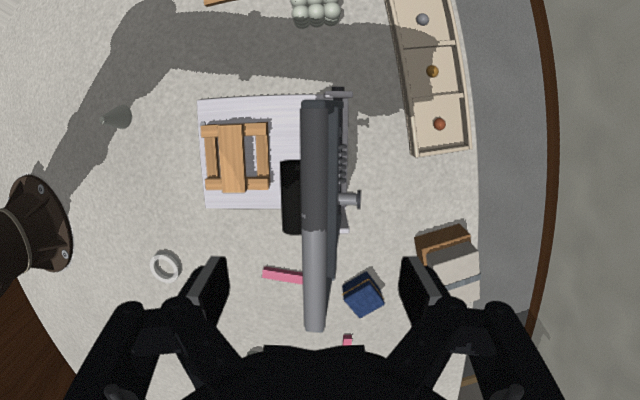

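```bash
python3 -m pendant '[0.008,0.006,-0.2,0,-0.01,0,0.008,0.006,-0.44,0,-0.01,0,0.008,0.006,-0.44,0,-0.01,0,0.008,0.006,-0.44,0,-0.01,0]' |head -4
python3 - <<'E'
from h import *
s,m=st()
go(s,m,679.4,18.1,284,-.183)
E
```

```text
time: 22.5
eef_pos: [678.6, 18.6, 285.3]
eef_rot: [0.065, 0.705, -0.065, 0.704]
wrist_force: [-0.2, -0.6, 0.5]
22.5 [678.6  18.6 285.3] jaw yaw -0.1843 down [-0.0017 -0.001  -1.    ] F [-0.2 -0.6  0.5] w 85.6 j [-0.63  0.62  0.93  1.39 -0.49  1.37  0.12]
rows:  [ 0.006 -0.004 -0.011] turn z 0.0008  level corr [ 0.0006 -0.0012  0.    ]
```

```bash
python3 -m pendant '[0.004,0,-0.01,0,-0.001,0,0.004,0,-0.01,0,-0.001,0,0.004,0,-0.01,0,-0.001,0,0.004,0,-0.01,0,-0.001,0,0.004,0,-0.01,0,-0.001,0,0.004,0,-0.01,0,-0.001,0]' 1 40
python3 - <<'E'
from h import *
f=grab('wrist','w17');s,m=st()
a=-.183;X=np.array([np.cos(a),np.sin(a)])
O=np.array([558,40.6])
base=s['eef_pos']
H=lambda t:np.array([*((150-220*np.cos(t))*X),85+220*np.sin(t)])
print('hand rel bar z', base[2]-H(1.45)[2],'press x',(base[:2]-O)@X)
for t in(1.45,1.3,1.15,1,.85,.7,.55,.4,.3,.2,.1,.05,0):print(t,((H(t)-H(1.45))).round(1),((H(t)-H(1.45))/120).round(3))
E
```

```text
time: 23.1
eef_pos: [679.2, 18.6, 284.5]
eef_rot: [0.065, 0.704, -0.065, 0.704]
wrist_force: [-2.6, 0.7, 3.7]
gripper_width: 14.5
23.15 [679.2  18.6 284.5] jaw yaw -0.1843 down [ 1.e-04 -8.e-04 -1.e+00] F [-1.5  0.3  4.5] w 14.7 j [-0.63  0.62  0.93  1.39 -0.49  1.37  0.12]
hand rel bar z -18.89551306280282 press x 123.1301181904914
1.45 [0. 0. 0.] [0. 0. 0.]
1.3 [-31.8   5.9  -6.4] [-0.265  0.049 -0.053]
1.15 [-62.3  11.5 -17.6] [-0.519  0.096 -0.147]
1 [-90.8  16.8 -33.3] [-0.757  0.14  -0.277]
0.85 [-116.7   21.6  -53.1] [-0.973  0.18  -0.443]
0.7 [-139.4   25.8  -76.7] [-1.162  0.215 -0.639]
0.55 [-158.4   29.3 -103.4] [-1.32   0.244 -0.862]
0.4 [-173.2   32.1 -132.7] [-1.443  0.267 -1.106]
0.3 [-180.6   33.4 -153.4] [-1.505  0.279 -1.278]
0.2 [-185.9   34.4 -174.7] [-1.55   0.287 -1.456]
0.1 [-189.2   35.  -196.4] [-1.576  0.292 -1.637]
0.05 [-190.    35.2 -207.4] [-1.583  0.293 -1.728]
0 [-190.3   35.2 -218.4] [-1.585  0.293 -1.82 ]
```

View pics/w17.png

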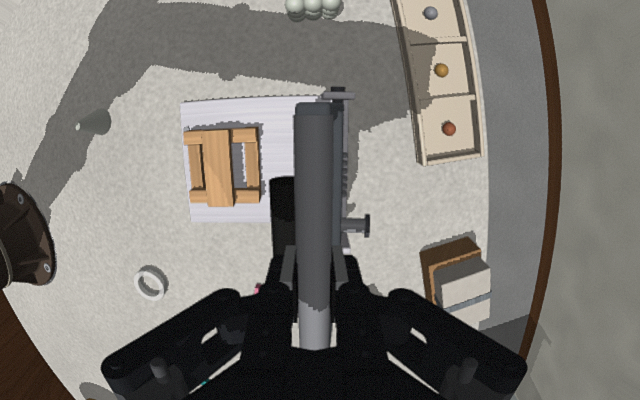

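```bash
python3 -m pendant '[-0.133,0.025,-0.022,0,0,0,-0.265,0.049,-0.053,0,0,0,-0.394,0.073,-0.095,0,0,0,-0.519,0.096,-0.147,0,0,0,-0.64,0.119,-0.207,0,0,0,-0.757,0.14,-0.277,0,0,0,-0.867,0.161,-0.356,0,0,0,-0.973,0.18,-0.443,0,0,0,-0.973,0.18,-0.443,0,0,0]'
python3 - <<'E'
from h import *
s,m=st()
a=-.183;X=np.array([np.cos(a),np.sin(a)])
base=np.array([679.2,18.6,284.5])
H=lambda t:np.array([*((150-220*np.cos(t))*X),85+220*np.sin(t)])
for t in(.85,.775,.7,.625,.55,.475,.4,.3,.2,.15,.1,.05,0):
    P=base+H(t)-H(1.45);print(t,P.round(1),((P-s['eef_pos'])/120).round(3))
E
```

```text
time: 24.05
eef_pos: [561.7, 40.1, 230.6]
eef_rot: [0.065, 0.704, -0.065, 0.704]
wrist_force: [3.5, -2.1, -1.7]
gripper_width: 14.1
24.05 [561.7  40.1 230.6] jaw yaw -0.1842 down [-1.0e-04 -1.2e-03 -1.0e+00] F [ 3.5 -2.1 -1.7] w 14.1 j [-0.85  0.46  0.98  1.78 -0.41  1.13  0.09]
0.85 [562.5  40.2 231.4] [0.007 0.    0.006]
0.775 [550.7  42.4 220. ] [-0.091  0.019 -0.088]
0.7 [539.8  44.4 207.8] [-0.182  0.035 -0.19 ]
0.625 [529.8  46.2 194.8] [-0.265  0.051 -0.298]
0.55 [520.8  47.9 181.1] [-0.34   0.065 -0.413]
0.475 [512.9  49.4 166.7] [-0.406  0.077 -0.533]
0.4 [506.   50.7 151.8] [-0.464  0.088 -0.657]
0.3 [498.6  52.  131.1] [-0.525  0.099 -0.829]
0.2 [493.3  53.  109.8] [-0.57   0.107 -1.007]
0.15 [491.4  53.4  99. ] [-0.586  0.11  -1.097]
0.1 [490.   53.6  88.1] [-0.597  0.112 -1.188]
0.05 [489.2  53.8  77.1] [-0.604  0.113 -1.28 ]
0 [488.9  53.8  66.1] [-0.606  0.114 -1.371]
```

```bash
python3 -m pendant '[-0.091,0.019,-0.088,0,0,0,-0.182,0.035,-0.19,0,0,0,-0.265,0.051,-0.298,0,0,0,-0.34,0.065,-0.413,0,0,0,-0.406,0.077,-0.533,0,0,0,-0.464,0.088,-0.657,0,0,0,-0.497,0.094,-0.742,0,0,0,-0.525,0.099,-0.829,0,0,0,-0.55,0.103,-0.918,0,0,0,-0.57,0.107,-1.0,0,0,0,-0.57,0.107,-1.0,0,0,0]'
python3 - <<'E'
from h import *
s,m=st();f=grab('wrist','w18');grab('side','side18');g=grab('scene','scene18')
cv2.imwrite('pics/scene18c.png',cv2.resize(g['frame'][150:300,220:400],None,fx=4,fy=3.9,interpolation=cv2.INTER_CUBIC))
a=-.183;X=np.array([np.cos(a),np.sin(a)])
base=np.array([679.2,18.6,284.5])
H=lambda t:np.array([*((150-220*np.cos(t))*X),85+220*np.sin(t)])
for t in(.2,.15,.1,.05,0.02,0):
    P=base+H(t)-H(1.45);print(t,P.round(1),((P-s['eef_pos'])/120).round(3))
E
```

```text
time: 25.15
eef_pos: [493.8, 52.7, 109.9]
eef_rot: [0.064, 0.704, -0.066, 0.704]
wrist_force: [3.3, -3.2, 3.9]
gripper_width: 14.3
25.15 [493.8  52.7 109.9] jaw yaw -0.1845 down [ 7.0e-04 -2.1e-03 -1.0e+00] F [ 3.3 -3.2  3.9] w 14.3 j [-0.86  0.49  0.89  2.07 -0.53  0.81  0.17]
0.2 [493.3  53.  109.8] [-0.005  0.003 -0.001]
0.15 [491.4  53.4  99. ] [-0.02   0.006 -0.091]
0.1 [490.   53.6  88.1] [-0.032  0.008 -0.182]
0.05 [489.2  53.8  77.1] [-0.038  0.009 -0.274]
0.02 [489.   53.8  70.5] [-0.04   0.01  -0.329]
0 [488.9  53.8  66.1] [-0.041  0.01  -0.365]
```

View pics/w18.png

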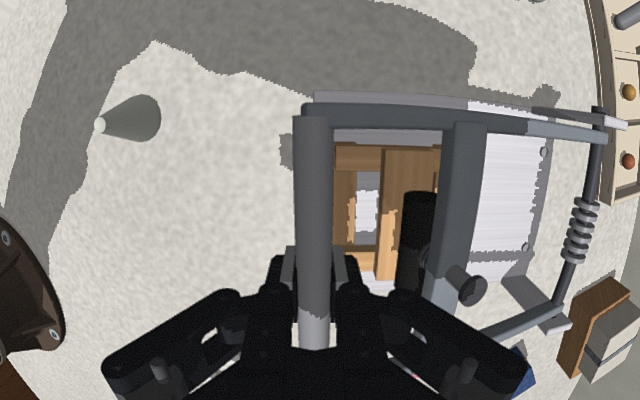

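View pics/scene18c.png

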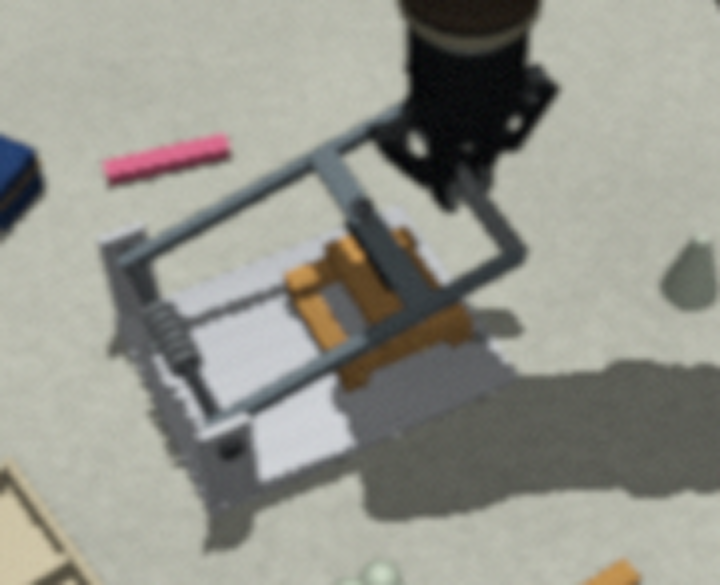

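```bash
python3 -m pendant '[-0.02,0.006,-0.091,0,0,0,-0.032,0.008,-0.182,0,0,0,-0.032,0.008,-0.182,0,0,0,-0.032,0.008,-0.182,0,0,0]'; for i in 1 2 3; do python3 -c "
from h import *
arm.grab_frame('side');s,m=st()"; done
```

```text
time: 25.7
eef_pos: [490.3, 53.4, 89.1]
eef_rot: [0.065, 0.704, -0.066, 0.704]
wrist_force: [2.5, -3.5, 4.3]
gripper_width: 14.6
25.75 [490.3  53.4  89.2] jaw yaw -0.1848 down [ 0.0011 -0.0017 -1.    ] F [ 1.4 -3.3  3.8] w 14.5 j [-0.83  0.52  0.86  2.1  -0.57  0.77  0.2 ]
25.8 [490.3  53.4  89.3] jaw yaw -0.1847 down [ 0.0012 -0.0017 -1.    ] F [ 2.1 -4.6  3.2] w 14.5 j [-0.83  0.52  0.86  2.1  -0.57  0.77  0.2 ]
25.85 [490.3  53.4  89.3] jaw yaw -0.1847 down [ 0.0013 -0.0017 -1.    ] F [ 1.9 -4.4  3.2] w 14.7 j [-0.83  0.52  0.86  2.1  -0.57  0.77  0.2 ]
```

```bash
cat > rd.py <<'E'
from h import *
F=[]
for i in range(4):
    arm.grab_frame('side');s=arm.get_state();F.append([*s['wrist_force'],s['eef_pos'][2]])
print(s['time'],s['eef_pos'].round(1),'F mean',np.mean(F,0).round(2))
E
python3 -m pendant '[-0.005,0.001,-0.05,0,0,0,-0.008,0.002,-0.08,0,0,0,-0.008,0.002,-0.08,0,0,0]'|head -2;python3 rd.py;python3 -m pendant '[-0.002,0.001,-0.02,0,0,0,-0.002,0.001,-0.035,0,0,0,-0.002,0.001,-0.035,0,0,0]'|head -2; python3 rd.py;python3 -m pendant '[-0.001,0,-0.02,0,0,0,-0.001,0,-0.03,0,0,0,-0.001,0,-0.03,0,0,0]'|head -2; python3 rd.py
```

```text
time: 26.15
eef_pos: [489.4, 53.6, 79.6]
26.35 [489.4  53.6  79.9] F mean [ 1.76 -4.12  3.63 79.79]
time: 26.65
eef_pos: [489.1, 53.6, 75.5]
26.85 [489.1  53.6  75.6] F mean [ 0.58 -4.77  4.8  75.6 ]
time: 27.15
eef_pos: [488.9, 53.7, 72.0]
27.35 [488.9  53.7  72.1] F mean [-7.000e-02 -4.550e+00  5.770e+00  7.208e+01]
```

```bash
python3 -m pendant '[0,0,-0.015,0,0,0,0,0,-0.03,0,0,0,0,0,-0.03,0,0,0]'|head -2;python3 rd.py;python3 -m pendant '[0,0,-0.01,0,0,0,0,0,-0.018,0,0,0,0,0,-0.018,0,0,0]'|head -2; python3 rd.py
python3 - <<'E'
from h import *
f=grab('wrist','w19');g=grab('side','side19');h=grab('scene','scene19')
cv2.imwrite('pics/side19c.png',cv2.resize(g['frame'][130:250,290:420],None,fx=5,fy=5,interpolation=cv2.INTER_CUBIC))
cv2.imwrite('pics/scene19c.png',cv2.resize(h['frame'][170:300,230:380],None,fx=4.6,fy=4.6,interpolation=cv2.INTER_CUBIC))
E
```

```text
time: 27.65
eef_pos: [488.8, 53.7, 68.5]
27.85 [488.8  53.7  68.6] F mean [-0.32 -4.04  7.24 68.55]
time: 28.15
eef_pos: [488.7, 53.7, 66.5]
28.35 [488.7  53.8  66.6] F mean [-0.99 -4.21  8.24 66.59]
```

View pics/side19c.png

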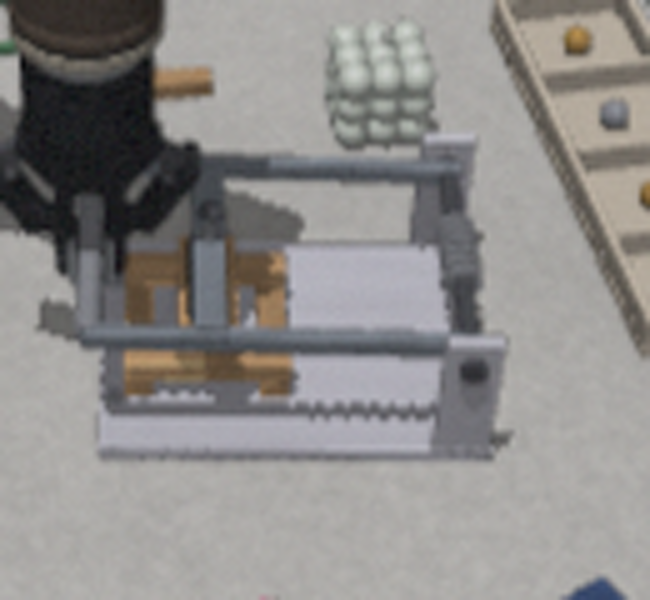

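View pics/scene19c.png

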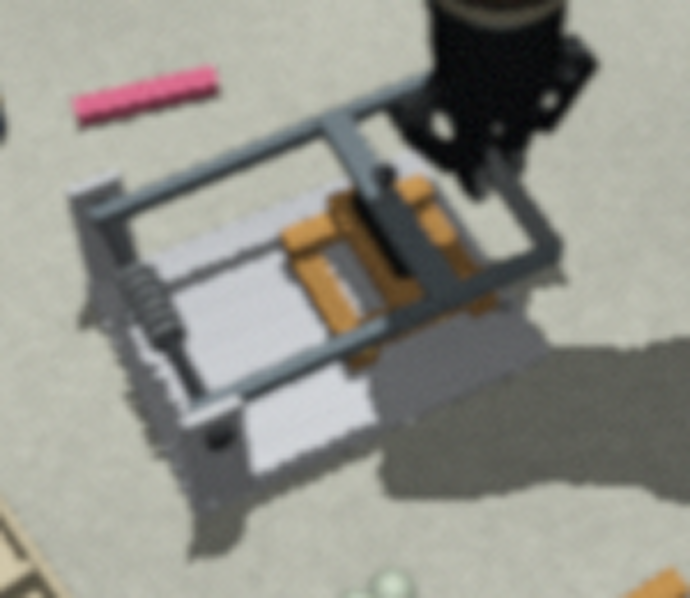

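View pics/w19.png

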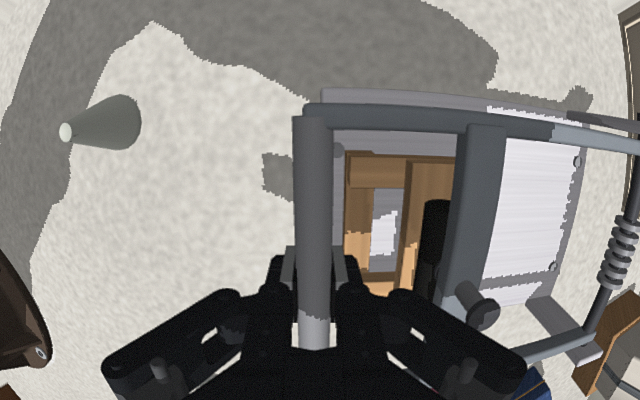

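```bash
python3 -m pendant '[0,0,-0.004,0,0,0,0,0,-0.008,0,0,0,0,0,-0.008,0,0,0,0,0,-0.008,0,0,0]'|head -2;python3 rd.py
python3 - <<'E'
from h import *
a=-.183;X=np.array([np.cos(a),np.sin(a)]);Y=np.array([-X[1],X[0]]);O=np.array([558,40.6])
for n,(r0,r1,c0,c1) in(('side',(130,250,290,420)),('scene',(170,300,230,380))):
    g=grab(n);p,b=cam(g);k=5
    im=cv2.resize(g['frame'][r0:r1,c0:c1],None,fx=k,fy=k,interpolation=cv2.INTER_CUBIC)
    for t,col in((0.04,(0,255,0)),(0,(0,0,255)),(-.04,(255,0,0))):
        for y in(-80,80):
            # top-mid line of arm, outer edge, midline height
            P=[[*(O+(150-r*np.cos(t))*X+y*Y),85+r*np.sin(t)] for r in(20,228)]
            uv=((p(P)-[c0-.5,r0-.5])*k).astype(int);cv2.line(im,tuple(map(int,uv[0])),tuple(map(int,uv[1])),col,1)
    cv2.imwrite(f'pics/{n}20.png',im)
E
```

```text
time: 28.9
eef_pos: [488.7, 53.7, 65.9]
29.1 [488.7  53.7  65.9] F mean [-0.96 -4.44  9.31 65.89]
```

View pics/side20.png

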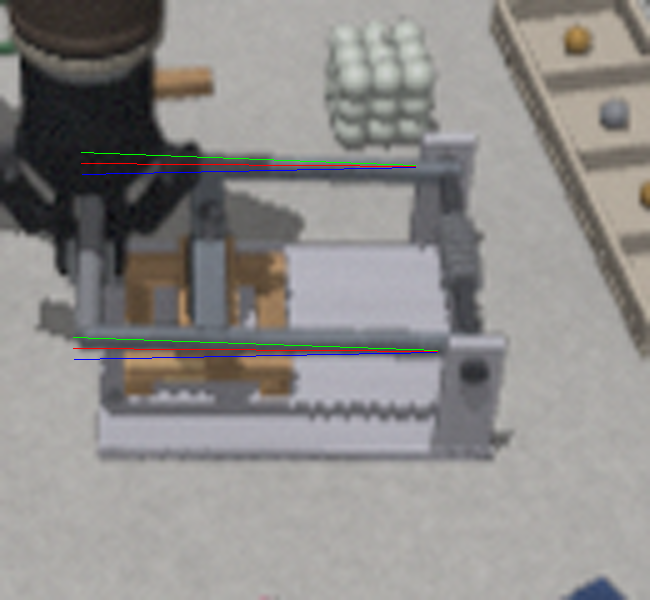

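View pics/scene20.png

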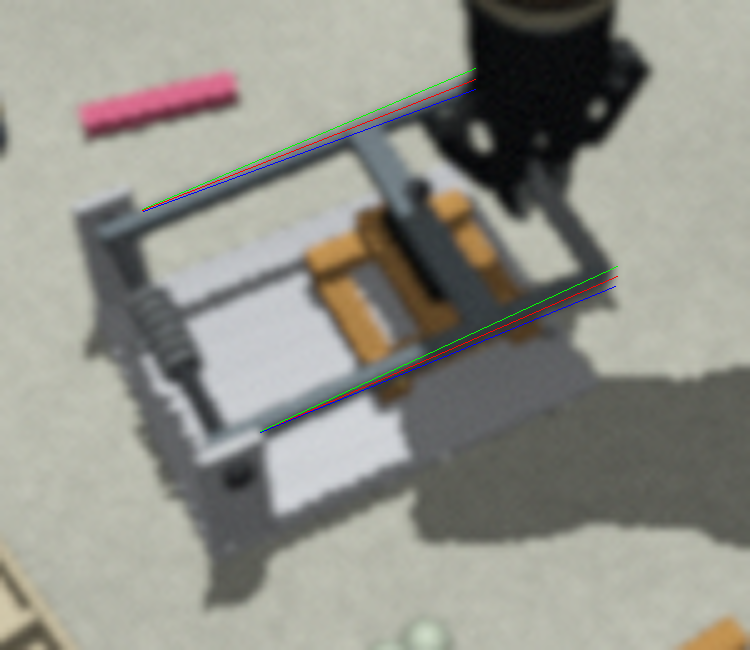

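Run:
```python
from h import *
s,m=st();print(arm.job_done())
```

```text
29.2 [488.7  53.7  65.9] jaw yaw -0.1852 down [ 9.e-04 -7.e-04 -1.e+00] F [-1.6 -3.9  8.9] w 14.4 j [-0.8   0.55  0.81  2.12 -0.61  0.72  0.23]
the job is handed in; nothing more can be done
None
```

I finished the riser and handed it in at 29.2 s, with the gripper still holding the handle down at about level. The hand-in gives no verdict, so this rests on my own checks.

- **Narrow slats:** I laid the two plain wood slats across the runners, right one first, then left. The pink and turquoise look-alikes and the offcut were not touched. The wrist pictures showed both flush with the runners' ends to about 1 mm.
- **Wide slat:** I laid it crosswise on the middle of both while the handle was still up. Just before I set it down it was centred to about 0.5 mm. Pictures after release showed it lying on both slats.
- **Handle:** I pinched the bar at its open stop and swung it down along its arc in steps, reading the force as it went.
- **Last readings:** The tool is 0.2 mm below the height worked out for a level yoke. The upward force at the handle averaged 9.3 N, then 8.9 N in the final reading, against about 9 N expected at half travel. In the camera overlays the arms look level to within about 0.02 rad.
- **Disagreements:** The force readings put the pad's first contact about 1 mm lower than the geometry did. That leaves the pad depth uncertain by roughly ±1 mm around 7 mm, well short of bottoming. One wrist-camera estimate of the press position was also about 5 mm off the others, because the arm was still settling, so I did not use it.

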